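# Torque the grinder burr's centre nut with the click wrench

## Task

The coffee grinder's burr has been cleaned and its centre nut is only run on by hand: take the click wrench from its rest, fit its socket fully down over the nut, and turn the handle clockwise (seen from above) until the handle breaks over at its hinge. Stop at once when it gives, do not pull it on to the end of its play; then lift the wrench off without loosening the nut and lay it back in its rest, let go. Do not knock the wrench against the burr and leave the other things on the bench alone.

Things in the scene. Friction and masses are not known exactly. Their poses are not given: they have to be found in the camera images.
- nut_foot (a point): Steel hex nut, axis vertical, in the middle of the burr: 30 mm across flats, 23 mm high, the stud in it ends 24.5 mm above the washer. Point: on its axis, at its foot on the washer, 55 mm above the bench. Its flats face this x axis and every 60 deg from it. Runs clockwise with about 0.25 N m of drag for an unknown 0.3 to 0.9 rad, then is tight at once; sinks only 0.4 mm/rad, so feel it.
- burr: Toothed steel ring, 94 mm outside, 60 mm inside, 7 mm thick, round the nut on a 100 mm aluminium carrier, on a fixed grey stand (foot 124 mm square). Origin: centre of its underside, 52.5 mm above the bench. The socket passes inside it with 8 mm to spare all round; yaw arbitrary. Fixed near it: bag sealer (raised arm) front left, 152 mm high drawer cabinet front right.
- wrench_socket (a point): Socket of the click wrench, 44 mm outside, 31 mm high, opening down. Point: centre of its open rim; z up, x towards the handle. Hex hole 31.6 mm across flats, 27 mm deep, its flats face x and every 60 deg from it: it fits when this x and the nut's x differ by a multiple of 60 deg (play about 6 deg each way). Fully down, the rim rests on the washer under the nut, level with nut_foot.
- wrench: Head and socket of the click wrench, about 0.32 kg with its handle, centre of mass 96 mm from the socket's axis. Origin and axes as wrench_socket. The handle's axis lies 42 mm above the rim, the top of the head 52 mm. The handle is joined to the head by an upright hinge pin 34 mm from the socket's axis.
- wrench_grip (a point): Middle of the black grip (24 mm across, 26 high, from 86 to 202 mm from the socket's axis; this point at 135). z up, x away from the socket. A spring keeps the hinge straight; at about 9.5 N clockwise here (0.95 N m on the hinge) it breaks over, the push then falls to 6 N; its play ends at 0.28 rad. Wanted: 0.09 to 0.21 rad, not more. Let off, it straightens. Rigid the other way.
- rest_place (a point): Where wrench_grip lies in the fixed steel rest, 62 mm above the bench; x along the handle, away from the socket. Base plate 158 x 62 mm, 7 mm high. Saddles with flared ears (tops 72 mm high): one 71 mm towards the socket, under the 18 mm round neck, 24 mm wide; one 52 mm the other way, under the grip, 31 mm wide. The socket hangs free beyond the plate, 20 mm over the bench.
- grinder_brush: Bystander: grinder brush lying on the bench, 140 x 21 mm; origin under its middle.
- wipe_bottle: Bystander: small white bottle with blue cap, 50 mm across, 96 mm high; origin under its middle.
- pocket_scale: Bystander: flat black pocket scale, 139 x 80 mm, 19 mm high; origin under its middle.

How it is judged:
By the outcome, as a careful person would: the job done as asked, in the order asked, and still so for the second after the job is handed in, with the robot touching nothing.
It also fails if it takes over 72 s, if anything falls off the work surface, if the arm or the gripper's body presses on something with over 40 N, if the wrist force passes 120 N, or if a joint passes its speed limit or range.

## Robot

A 6-joint arm with a two-finger parallel gripper is mounted at the origin on a cart in front of the work surface, level with it; the furniture and walls round the work are solid. World frame = base frame: x ahead of the robot, y to its left, z up, the work surface at z = 0. Lengths are in m, angles in rad, forces in N, time in s.
With the tool pointing down it reaches from about 0.35 to 0.8 m from the base axis. Payload 7.3 kg.
Tool frame: the origin (TCP) lies at the very end of the fingers, on their centre line; the grasp point (between the pads) lies 19 mm behind it (arm.grip_point_offset is the z of the grasp point in the tool frame, in m); z points along the fingers, y is the direction in which the jaws open and shut (so a half turn about z gives the same grasp; the last joint's range is limited). The gripper opens to 85 mm and grips with 20 to 120 N. Pads are 22 mm wide; open, the fingers measure 114 mm over their backs; the gripper's body (76 mm by 85 mm) begins 54 mm behind the grasp point. The pads swing forward as they close: fully open they stand 13 mm farther back than shut.
Start: joints at [-1.494, 0.342, 1.524, -0, 1.275, -0.146], TCP at [0.116, -0.512, 0.231] pointing down, gripper open.
Joint ranges: [-2.53, 2.53], [-0.77, 2.02], [0.04, 2.7], [-1, 4.14], [0.28, 2.66], [-3.11, 3.11]. Speed limits (rad/s): [2.57, 2.57, 3.14, 3.14, 3.14, 3.14].

## Interface

Orientations are given as a unit quaternion [x, y, z, w].
In Python, from workcell import arm gives the robot as it stands. The module is installed in compiled form; this text tells all that it offers.
- The arm moves only by the tool send_rows, never from a script. Its argument "plan" is a list of rows, each a list of 7 numbers: the shift along the tool's x, y, z in mm, then the turn, a rotation vector about the tool's x, y, z in rad, then the closure, from 0 (fully open) to 1 (shut). A call has 1 to 5 rows; each row shifts and turns the commanded pose from where the row before left it, along the tool's axes as they then stand; what a row does not reach is not made up. A row lasts 1/12 s, in which the tool goes at most 41.7 mm and 7.16 degrees, less where a joint would pass 70% of its speed; a pose out of reach is approached as far as the arm can. A call with a gripper value outside its range is refused whole. The fingers move at their own pace and stop on an object; "force" is the grip in N (left out, the last holds). Time passes only in rows, so rows that do not move let the fingers close. It gives the time, the measured TCP pose, the force and the opening at its end, in the units of the state.
- arm.get_obs(): the state, without advancing time (a new reading comes with each control period).
- arm.capture(name): name is "side" or "top" or "wrist"; returns the picture (384x512x3 uint8, red, green, blue); there is no depth.
- arm.camera_params(name): a dict with "fov_y" (degrees; the focal length in pixels is half the picture's height over the tangent of half this angle, whatever the lens; pixels are square), "cx", "cy" (the principal point, pixels), "position" and "attitude" of the camera in the world. Camera axes: x right, y down, z forward; pixel columns grow to the right and rows downward; lengths in m; the calibration is good to about 2 mm. A picture is of the moment at which its call begins: read the wrist's pose just before it. camera_params takes no time and is no camera call; for the wrist camera it gives the pose at the moment of the call.
- arm.hand_in(): hands the job in, once; it reports no verdict.
The state is a dict: "t": time; "joint_positions": joint angles; "qd": joint speeds; "joint_torque": joint torques, N m; "ee_pos": TCP position; "ee_rot": TCP orientation; "contact_force": force on the tool from outside, world axes, zero at the start; "wrist_torque": the same for the moment, N m; "grip_width": finger opening in m.
Only numpy, scipy, OpenCV 4.12 (cv2) and the standard library are available. Lean on these libraries where they do the work, as an engineer would, in place of code of your own. Each camera call takes 0.05 s, during which the arm holds its last target.

## Working session

There is one attempt and no reset: what is moved stays moved. The work goes in short steps, Python scripts to look and compute and a tool call to move; the robot and the scene stay as the last step left them, time stands still between calls to the robot, and variables do not carry over. Pictures are saved under pics/ and viewed, and the job is handed in when it is done.

Besides the shell and the picture viewer there is one more tool, called after "Call:" as name([rows], argument=value, ...), one row to a line, values as JSON. send_rows: Moves the arm, as the interface text tells. Its arguments: {"type":"object","properties":{"plan":{"type":"array"},"force":{"type":"number"}},"required":["plan"]}

```bash
mkdir -p pics; ls; python3 - <<'E'
from workcell import arm
import cv2
for n in ["side","top","wrist"]:
    p=arm.camera_params(n); print(n,p)
    cv2.imwrite(f"pics/{n}0.png",arm.capture(n)[:,:,::-1])
print(arm.get_obs(), arm.grip_point_offset)
E
```

```text
pics
side {'fov_y': 45.49687001760499, 'cx': 255.8777152373011, 'cy': 197.51263931306062, 'position': array([1.00847563, 0.37965545, 1.10729321]), 'attitude': array([ 0.34176227,  0.89275955, -0.2712188 , -0.11233565])}
top {'fov_y': 44.48739567325137, 'cx': 247.07122079390544, 'cy': 189.07928441623073, 'position': array([ 0.31791972, -0.14923218,  1.09076241]), 'attitude': array([-0.69231736,  0.71386937, -0.07422212,  0.0746878 ])}
wrist {'fov_y': 68.08118191078134, 'cx': 252.89451593166626, 'cy': 195.74759356875052, 'position': array([ 0.18945641, -0.49406539,  0.37303982]), 'attitude': array([ 0.77239505, -0.617257  , -0.09360293,  0.11678258])}
{'t': 0.15, 'joint_positions': array([-1.49403691e+00,  3.42557901e-01,  1.52474119e+00, -3.01713636e-05,
        1.27542723e+00, -1.46013108e-01]), 'qd': array([ 0.00073673, -0.00139518, -0.00348272, -0.00062024, -0.00142501,
        0.0005152 ]), 'joint_torque': array([ 1.27671512e-03, -4.33909285e+01, -2.46147805e+01, -1.33774179e-04,
        5.79850501e-03,  6.16859268e-06]), 'ee_pos': array([ 0.11597466, -0.51173891,  0.23080779]), 'ee_rot': array([ 9.93802313e-01,  1.11160433e-01,  5.20253722e-06, -5.66994843e-04]), 'contact_force': array([ 0.38036796, -0.03376861, -0.17054543]), 'wrist_torque': array([ 0.01348992, -0.02162512,  0.00949915]), 'grip_width': 0.08548016957088464} -0.0187
```

View pics/side0.png

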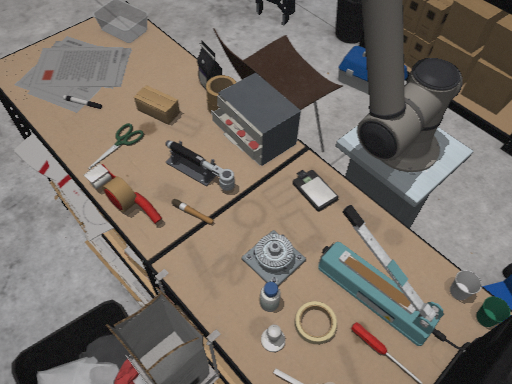

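View pics/top0.png

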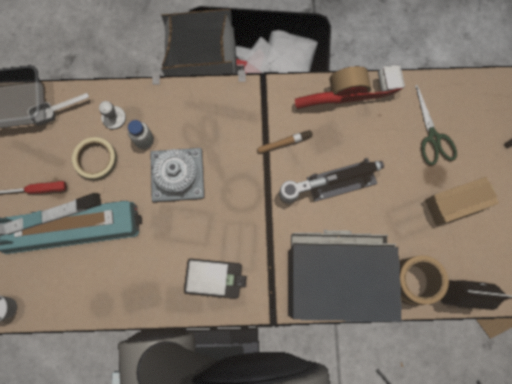

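View pics/wrist0.png

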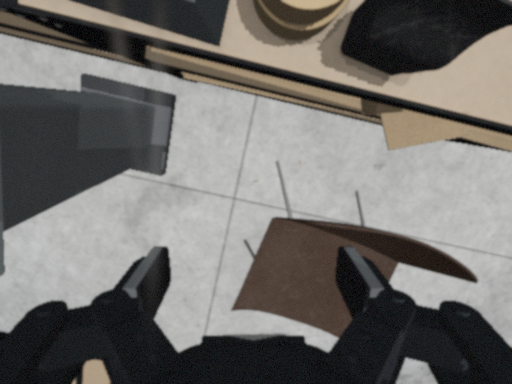

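```bash
cat > h.py <<'E'
import numpy as np, cv2
from scipy.spatial.transform import Rotation as R
from workcell import arm
def K(p): 
    f=192/np.tan(np.radians(p['fov_y'])/2); return f
def ray(p,u,v):
    f=K(p); d=R.from_quat(p['attitude']).apply([(u-p['cx'])/f,(v-p['cy'])/f,1.]); return np.array(p['position']),d
def onz(p,u,v,z):
    o,d=ray(p,u,v); return o+d*(z-o[2])/d[2]
def proj(p,X):
    f=K(p); c=R.from_quat(p['attitude']).inv().apply(np.array(X)-p['position']); return np.array([p['cx']+f*c[0]/c[2],p['cy']+f*c[1]/c[2]])
def crop(img,x0,y0,x1,y1,s,name):
    c=cv2.resize(img[y0:y1,x0:x1],None,fx=s,fy=s,interpolation=cv2.INTER_CUBIC); cv2.imwrite(name,c)
E
python3 - <<'E'
from h import *
t=cv2.imread('pics/top0.png'); 
a=cv2.resize(t[140:215,140:215],None,fx=7,fy=7,interpolation=cv2.INTER_CUBIC)
crop(t,270,145,390,215,6,'pics/t_wr.png'); cv2.imwrite('pics/t_nut.png',a)
s=cv2.imread('pics/side0.png'); crop(s,150,120,250,200,7,'pics/s_wr.png'); crop(s,235,220,315,290,7,'pics/s_nut.png')
p=arm.camera_params('top')
print(onz(p,176,171,.0795),onz(p,291,190,.072),onz(p,374,166,.062))
E
```

```text
[0.580468   0.00477236 0.0795    ] [ 0.53097853 -0.24919816  0.072     ] [ 0.58268806 -0.44057167  0.062     ]
```

View pics/t_wr.png

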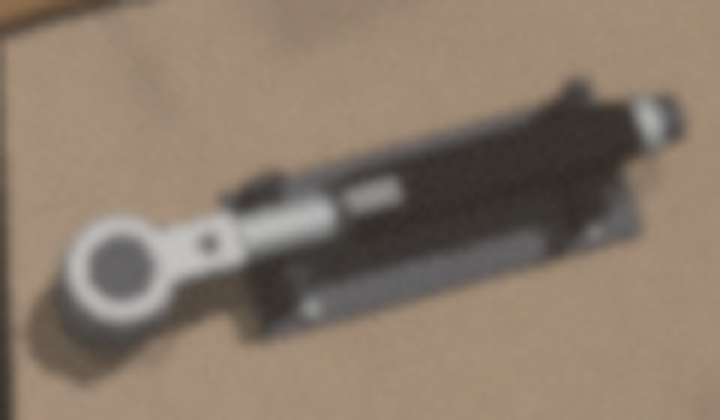

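View pics/t_nut.png

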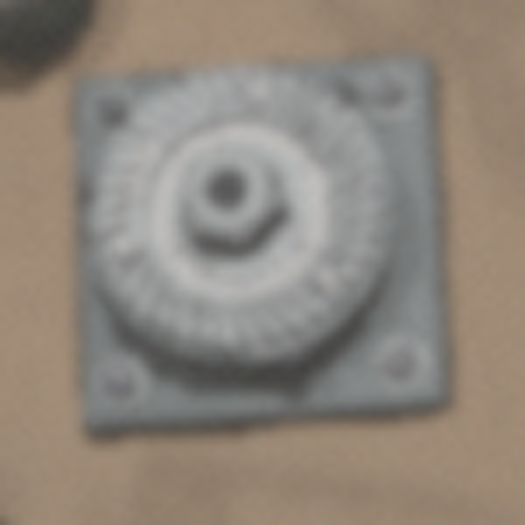

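View pics/s_wr.png

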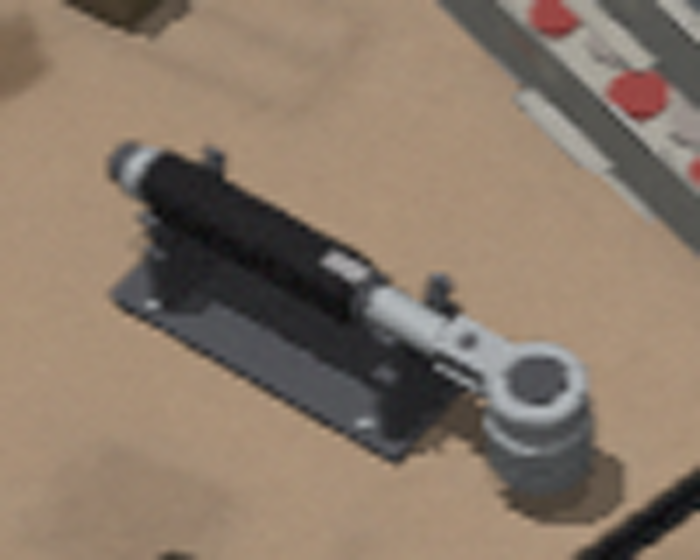

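View pics/s_nut.png

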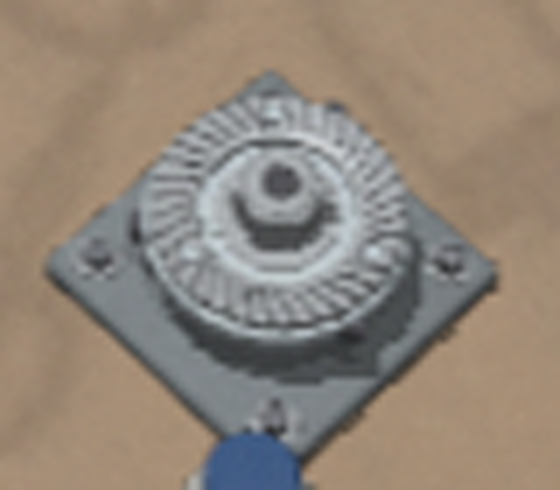

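```bash
cat >> h.py <<'E'
def tyaw(q):
    x=R.from_quat(q).apply([1,0,0]); return np.arctan2(x[1],x[0])
def plan(target, yaw, n=None, step=38., grip=0):
    """rows from measured pose to target xyz with tool down, x at yaw"""
    o=arm.get_obs(); p=np.array(o['ee_pos']); y0=tyaw(o['ee_rot'])
    dy=(yaw-y0+np.pi)%(2*np.pi)-np.pi; d=np.array(target)-p
    if n is None: n=int(max(np.ceil(np.linalg.norm(d)*1000/step),np.ceil(abs(dy)/0.12),1))
    print('n',n,'from',p.round(4),'yaw',round(y0,4),'t',o['t'])
    cur=R.from_quat(o['ee_rot']); rows=[]
    for i in range(n):
        sh=cur.inv().apply(d/n*1000)
        # target orientation
        yy=y0+dy*(i+1)/n
        tgt=R.from_matrix(np.array([[np.cos(yy),np.sin(yy),0],[np.sin(yy),-np.cos(yy),0],[0,0,-1]]).T) if False else R.from_matrix(np.column_stack([[np.cos(yy),np.sin(yy),0],[np.sin(yy),-np.cos(yy),0],[0,0,-1]]))
        rv=(cur.inv()*tgt).as_rotvec()
        row=[round(float(a),1) for a in sh]+[round(float(a),3) for a in rv]+[grip]
        rows.append(row); cur=cur*R.from_rotvec(row[3:6])
    for k in range(0,n,5): print([[ (0 if v==0 else v) for v in r] for r in rows[k:k+5]])
E
python3 - <<'E'
from h import *
p=arm.camera_params('top');q=arm.camera_params('side')
def tri(a,b):
    o1,d1=ray(p,*a);o2,d2=ray(q,*b)
    A=np.array([d1,-d2]).T; s=np.linalg.lstsq(A,o2-o1,rcond=None)[0]
    x,y=o1+d1*s[0],o2+d2*s[1]; return ((x+y)/2).round(4),np.linalg.norm(x-y).round(4)
print('sock',tri((270+122/6-.4,145+267/6-.4),(150+538/7,120+380/7)))
print('pin',tri((270+209/6,145+244/6),(150+468/7,120+340/7)))
print('ring',tri((270+655/6,145+118/6),(150+142/7,120+170/7)))
print('stud',tri((140+229/7,140+187/7),(235+282/7,220+180/7)))
plan([0.566,-0.38,0.27],1.836)
E
```

```text
sock (array([ 0.533 , -0.2463,  0.0689]), np.float64(0.0024))
pin (array([ 0.5404, -0.2806,  0.0681]), np.float64(0.0008))
ring (array([ 0.5839, -0.4505,  0.0608]), np.float64(0.0056))
stud (array([0.5907, 0.0135, 0.0762]), np.float64(0.0023))
n 14 from [ 0.116  -0.5117  0.2308] yaw 0.2228 t 0.15
[[33.4, -2.1, -2.8, -0.001, 0, -0.115, 0], [33.4, 1.8, -2.8, 0, 0, -0.115, 0], [33.0, 5.6, -2.8, 0, 0, -0.116, 0], [32.2, 9.4, -2.8, 0, 0, -0.115, 0], [30.9, 13.0, -2.8, 0, 0, -0.115, 0]]
[[29.2, 16.5, -2.8, 0, 0, -0.115, 0], [27.1, 19.7, -2.8, 0, 0, -0.116, 0], [24.6, 22.7, -2.8, 0, 0, -0.115, 0], [21.9, 25.4, -2.8, 0, 0, -0.115, 0], [18.8, 27.7, -2.8, 0, 0, -0.115, 0]]
[[15.5, 29.7, -2.8, 0, 0, -0.116, 0], [11.9, 31.3, -2.8, 0, 0, -0.115, 0], [8.3, 32.5, -2.8, 0, 0, -0.115, 0], [4.5, 33.2, -2.8, 0, 0, -0.115, 0]]
```

Call:
send_rows([
  [33.4,-2,-12,0,0,-0.115,0],
  [33.4,2,-12,0,0,-0.115,0],
  [33,5.6,-10,0,0,-0.115,0],
  [32,9.4,-6,0,0,-0.115,0],
  [31,13,0,0,0,-0.115,0],
])

```text
t: 0.57
ee_pos: [0.2783, -0.4652, 0.2727]
ee_rot: [0.92, 0.391, -0.0, 0.001]
contact_force: [-0.2, -0.3, 0.0]
grip_width: 0.0849
```

Call:
send_rows([
  [29,16.5,0,0,0,-0.115,0],
  [27,19.7,0,0,0,-0.115,0],
  [24.6,22.7,0,0,0,-0.115,0],
  [22,25.4,0,0,0,-0.115,0],
  [18.8,27.7,0,0,0,-0.115,0],
])

```text
t: 0.98
ee_pos: [0.4389, -0.4178, 0.271]
ee_rot: [0.772, 0.636, -0.0, -0.0]
contact_force: [0.1, -0.4, -0.4]
grip_width: 0.0853
```

Call:
send_rows([
  [15.5,29.7,0,0,0,-0.115,0],
  [12,31.3,0,0,0,-0.115,0],
  [8.3,32.5,0,0,0,-0.115,0],
  [4.5,33.2,0,0,0,-0.115,0],
  [0,0,0,0,0,0,0],
])

```text
t: 1.4
ee_pos: [0.571, -0.378, 0.2693]
ee_rot: [0.604, 0.797, 0.001, -0.0]
contact_force: [-0.7, -0.2, 0.2]
grip_width: 0.0852
```

```bash
python3 - <<'E'
from h import *
p=arm.camera_params('wrist'); im=arm.capture('wrist')[:,:,::-1]; cv2.imwrite('pics/w1.png',im)
import pickle; pickle.dump(p,open('w1.pkl','wb'))
o=arm.get_obs(); print(o['t'],o['ee_pos'],tyaw(o['ee_rot']),o['joint_positions'],p['position'])
plan([0.60,-0.055,0.24],1.836)
E
```

```text
1.45 [ 0.56862799 -0.37928996  0.26941405] 1.8376919698384897 [-7.00472988e-01  6.35209900e-01  9.38091660e-01  4.60972926e-04
  1.57025109e+00 -9.67370022e-01] [ 0.54963397 -0.3040806   0.41177662]
n 9 from [ 0.5686 -0.3793  0.2694] yaw 1.8377 t 1.45
[[33.8, 12.9, 3.3, -0.001, -0.002, 0, 0], [33.8, 12.9, 3.3, 0, 0, 0, 0], [33.8, 12.9, 3.3, 0, 0, 0.001, 0], [33.9, 12.8, 3.3, 0, 0, 0, 0], [33.9, 12.8, 3.3, 0, 0, 0, 0]]
[[33.9, 12.8, 3.3, 0, 0, 0, 0], [33.9, 12.8, 3.3, 0, 0, 0, 0], [33.9, 12.8, 3.3, 0, 0, 0.001, 0], [33.9, 12.8, 3.3, 0, 0, 0, 0]]
```

View pics/w1.png

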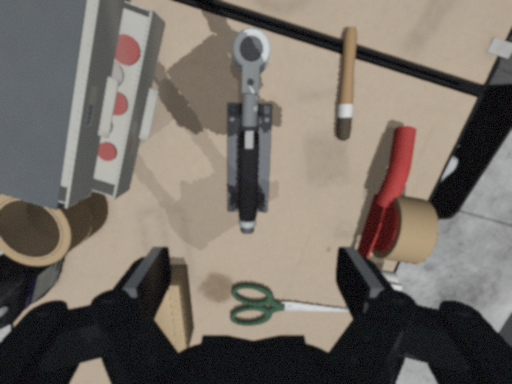

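```bash
python3 - <<'E'
from h import *
import pickle
p=pickle.load(open('w1.pkl','rb')); im=cv2.imread('pics/w1.png')
print(onz(p,252,46,.072),onz(p,247,226,.062))
crop(im,210,15,300,245,3.4,'pics/w1c.png')
E
```

```text
[ 0.53268297 -0.24331994  0.072     ] [ 0.58366198 -0.45128621  0.062     ]
```

View pics/w1c.png

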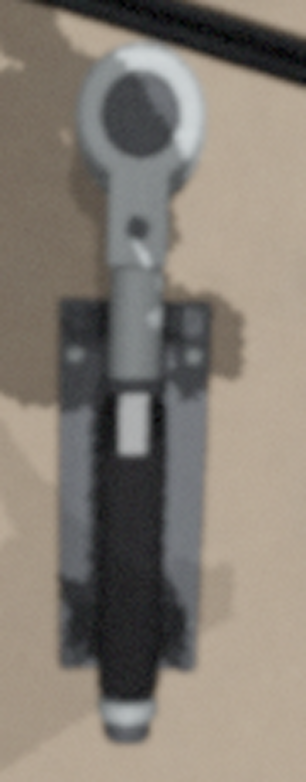

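Call:
send_rows([
  [33.8,12.9,3.3,0,0,0,0],
  [33.8,12.9,3.3,0,0,0,0],
  [33.8,12.9,3.3,0,0,0,0],
  [33.8,12.9,3.3,0,0,0,0],
  [33.8,12.9,3.3,0,0,0,0],
])

```text
t: 1.87
ee_pos: [0.5837, -0.2005, 0.2546]
ee_rot: [0.61, 0.793, -0.0, -0.0]
contact_force: [0.6, -0.4, 0.6]
grip_width: 0.0854
```

Call:
send_rows([
  [33.8,12.9,3.3,0,0,0,0],
  [33.8,12.9,3.3,0,0,0,0],
  [33.8,12.9,3.3,0,0,0,0],
  [33.8,12.9,3.3,0,0,0,0],
  [0,0,0,0,0,0,0],
])

```text
t: 2.28
ee_pos: [0.5987, -0.0518, 0.2411]
ee_rot: [0.607, 0.795, 0.001, -0.001]
contact_force: [-0.2, -0.2, -0.2]
grip_width: 0.0851
```

```bash
python3 - <<'E'
from h import *
o=arm.get_obs();p=arm.camera_params('wrist'); im=arm.capture('wrist')[:,:,::-1]; cv2.imwrite('pics/w2.png',im)
import pickle; pickle.dump(p,open('w2.pkl','wb'))
print(o['t'],o['ee_pos'],tyaw(o['ee_rot']),p['position'],np.abs(o['qd']).max())
E
```

```text
2.2833 [ 0.59874672 -0.05181119  0.24111061] 1.8364744230026746 [0.57819352 0.0222391  0.3836301 ] 0.08541321395958955
```

View pics/w2.png

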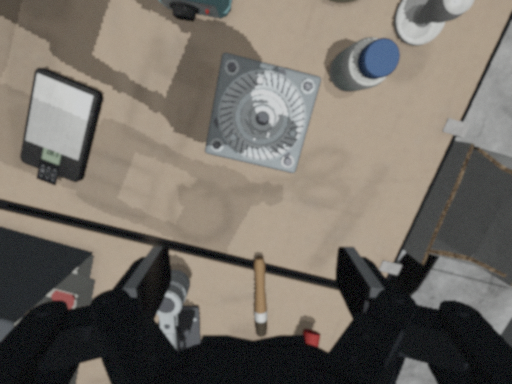

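```bash
python3 - <<'E'
from h import *
import pickle
p=pickle.load(open('w1.pkl','rb'))
for c in [((140,113),.072),((138,228),.072),((127,712),.062)]:
    print(onz(p,210+c[0][0]/3.4,15+c[0][1]/3.4,c[1]))
p=pickle.load(open('w2.pkl','rb')); im=cv2.imread('pics/w2.png')
crop(im,225,82,300,157,8,'pics/w2c.png')
print(onz(p,262,118,.0795), p['position'])
E
```

```text
[ 0.53240962 -0.2456481   0.072     ]
[ 0.54085865 -0.2785479   0.072     ]
[ 0.58351211 -0.44895271  0.062     ]
[0.59025827 0.01492357 0.0795    ] [0.57819352 0.0222391  0.3836301 ]
```

View pics/w2c.png

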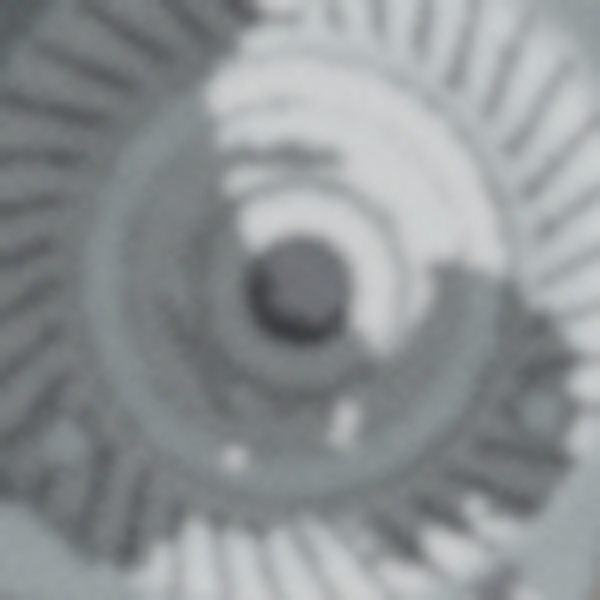

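Call:
send_rows([
  [0,0,33,0,0,0,0],
  [0,0,33,0,0,0,0],
  [0,0,33,0,0,0,0],
  [0,0,28,0,0,0,0],
  [0,0,0,0,0,0,0],
])

```text
t: 2.75
ee_pos: [0.5955, -0.0585, 0.1088]
ee_rot: [0.61, 0.793, -0.003, -0.005]
contact_force: [0.1, 0.2, -0.8]
grip_width: 0.0854
```

```bash
python3 - <<'E'
from h import *
o=arm.get_obs();p=arm.camera_params('wrist'); im=arm.capture('wrist')[:,:,::-1]; cv2.imwrite('pics/w3.png',im)
import pickle; pickle.dump(p,open('w3.pkl','wb'))
u=proj(p,[.5905,.0145,.0795]); print(o['t'],o['ee_pos'],u,np.abs(o['qd']).max())
x,y=u.astype(int)
c=im[y-60:y+60,x-60:x+60]; c=cv2.resize(c,None,fx=5,fy=5,interpolation=cv2.INTER_CUBIC)
g=cv2.createCLAHE(3,(4,4)).apply(cv2.cvtColor(c,cv2.COLOR_BGR2GRAY)); cv2.imwrite('pics/w3c.png',g); print(x-60,y-60)
E
```

```text
2.75 [ 0.59547661 -0.05851806  0.10878756] [277.61683464 116.67855441] 0.1062621177518133
217 56
```

View pics/w3c.png

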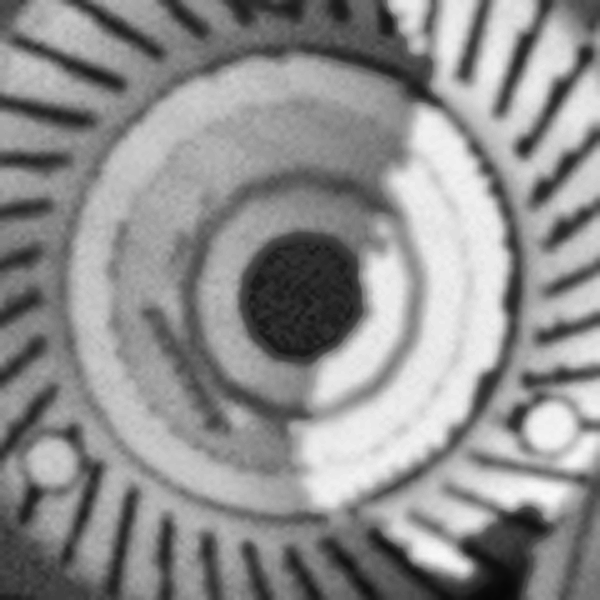

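```bash
python3 - <<'E'
from h import *
import pickle
p=pickle.load(open('w3.pkl','rb')); im=cv2.imread('pics/w3.png')
a=onz(p,217+150/5,56+310/5,.07);b=onz(p,217+220/5,56+425/5,.07)
d=b-a; yaw=np.degrees(np.arctan2(d[1],d[0])); n=yaw+90
print(a,b,np.linalg.norm(d),'edge',yaw,'flat normal mod 60',n%60)
print('stud',onz(p,217+301/5,56+296/5,.0795))
c=im[70:160,230:330].astype(float)
g=cv2.resize(c,None,fx=7,fy=7,interpolation=cv2.INTER_CUBIC)
g=np.clip((g-60)*1.6,0,255).astype(np.uint8); cv2.imwrite('pics/w3d.png',g)
# predicted nut corners
for t in range(0,60,10):
    pass
E
```

```text
[0.57325208 0.00884265 0.07      ] [ 0.5852895  -0.00244499  0.07      ] 0.01650182731600576 edge -43.15887448188155 flat normal mod 60 46.84112551811845
stud [0.59003276 0.01523402 0.0795    ]
```

View pics/w3d.png

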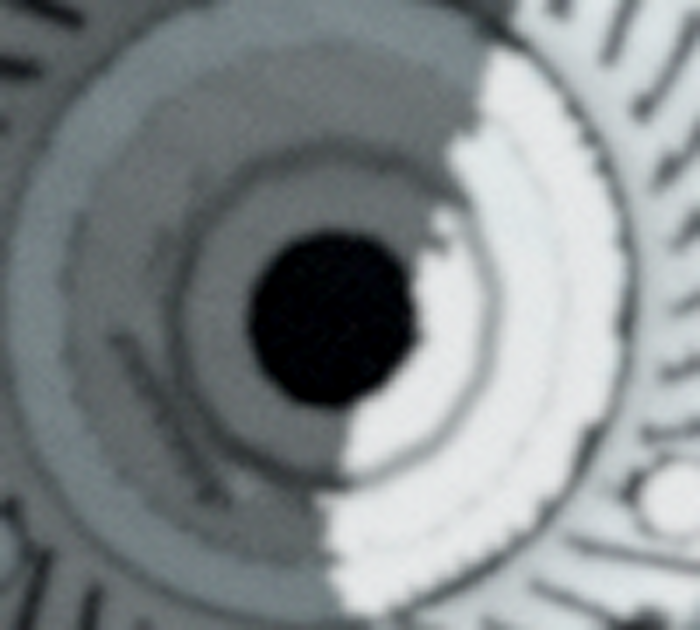

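```bash
python3 - <<'E'
from h import *
import pickle
p=pickle.load(open('w2.pkl','rb'))
a=onz(p,225+232/8,82+155/8,.07);b=onz(p,225+335/8,82+158/8,.07)
d=b-a; yaw=np.degrees(np.arctan2(d[1],d[0])); n=yaw+90
print(a,b,np.linalg.norm(d),'edge',yaw,'flat normal mod 60',n%60)
E
```

```text
[0.57798963 0.02867683 0.07      ] [0.59110817 0.0318529  0.07      ] 0.013497538421954157 edge 13.609732950293932 flat normal mod 60 43.60973295029393
```

```bash
python3 - <<'E'
from h import *
c=np.array([.5902,.0148])
out=[]
for nm,(x0,y0,x1,y1) in {'top':(155,150,195,190),'side':(255,228,295,268)}.items():
    p=arm.camera_params(nm); im=cv2.imread(f'pics/{nm}0.png'); s=9
    g=cv2.resize(im[y0:y1,x0:x1],None,fx=s,fy=s,interpolation=cv2.INTER_CUBIC); g0=g.copy()
    # align by stud: report shift
    print(nm,proj(p,[*c,.0795]))
    for z in (.055,.078):
        pts=[]
        for k in range(6):
            t=np.radians(45+30+60*k); P=proj(p,[c[0]+.01732*np.cos(t),c[1]+.01732*np.sin(t),z])
            pts.append(((P-[x0,y0]+.5)*s).astype(int))
        cv2.polylines(g,[np.array(pts)],True,(0,0,255) if z>.06 else (255,0,0),1)
    out.append(np.hstack([g0,g]))
cv2.imwrite('pics/ov.png',np.vstack(out)[:,:])
E
```

```text
top [171.50379805 166.90031755]
side [275.41186545 245.22318949]
```

View pics/ov.png

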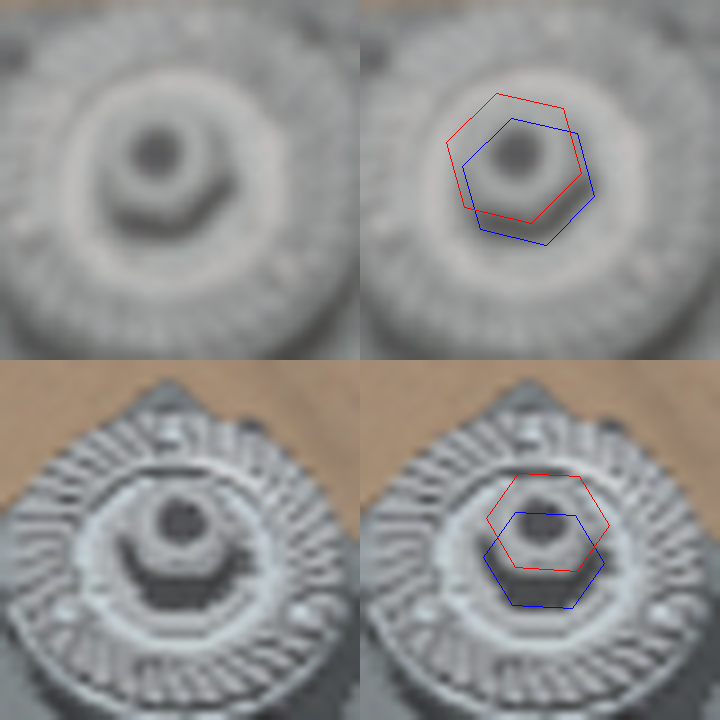

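```bash
python3 - <<'E'
from h import *
plan([.575,-.14,.15],1.836)
E
```

```text
n 3 from [ 0.5974 -0.0587  0.1122] yaw 1.8305 t 2.8
[[-24.3, -14.2, -12.6, -0.006, -0.002, -0.002, 0], [-24.2, -14.2, -12.6, 0, 0, -0.002, 0], [-24.2, -14.3, -12.6, 0, 0, -0.001, 0]]
```

Call:
send_rows([
  [-24.3,-14.2,-12.6,-0.005,-0.002,-0.002,0],
  [-24.2,-14.2,-12.6,0,0,-0.002,0],
  [-24.2,-14.2,-12.6,0,0,-0.002,0],
  [0,0,0,0,0,0,0],
])

```text
t: 3.13
ee_pos: [0.5783, -0.1449, 0.1579]
ee_rot: [0.608, 0.794, 0.002, 0.007]
contact_force: [-0.2, -0.3, 1.5]
grip_width: 0.0854
```

```bash
python3 - <<'E'
from h import *
o=arm.get_obs();p=arm.camera_params('wrist'); im=arm.capture('wrist')[:,:,::-1]; cv2.imwrite('pics/w4.png',im)
import pickle; pickle.dump(p,open('w4.pkl','wb'))
u=proj(p,[.5902,.0150,.0795]); print(o['t'],o['ee_pos'],u,np.abs(o['qd']).max(),p['position'])
x,y=u.astype(int); y=max(y,35)
c=im[max(y-35,0):y+45,x-40:x+40]; c=cv2.resize(c,None,fx=8,fy=8,interpolation=cv2.INTER_CUBIC)
cv2.imwrite('pics/w4c.png',c); print(x-40,max(y-35,0))
# grasp target
s=np.array([.5324,-.2456]); yaw=-1.322
g=s+.128*np.array([np.cos(yaw),np.sin(yaw)]); print('grip',g)
E
```

```text
3.1333 [ 0.57833884 -0.14490027  0.15792428] [332.09495424 -12.02025882] 0.07366691237112459 [ 0.55589406 -0.06961238  0.29954666]
292 0
grip [ 0.5639184  -0.36965882]
```

View pics/w4c.png

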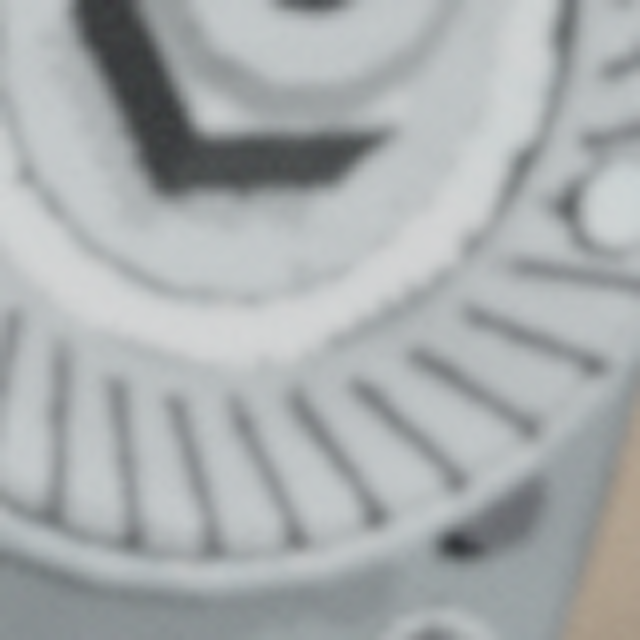

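```bash
python3 - <<'E'
from h import *
import pickle
p=pickle.load(open('w4.pkl','rb'))
f=lambda x,y,z:onz(p,292+x/8-.5,y/8-.5,z)
for n,a,b,z in [('foot',(165,190),(335,184),.055),('top',(205,133),(390,132),.077),('lefttop',(195,125),(133,0),.077),('leftfoot',(155,185),(80,10),.055)]:
    A=f(*a,z);B=f(*b,z);d=B-A
    print(n,A,B,np.linalg.norm(d),(np.degrees(np.arctan2(d[1],d[0]))+90)%60)
E
```

```text
foot [ 0.58716621 -0.00100951  0.055     ] [0.60258228 0.00370709 0.055     ] 0.01612145427833348 47.01168927356463
top [ 0.58628564 -0.00220998  0.077     ] [0.60159836 0.00204247 0.077     ] 0.015892222982068112 45.520356739517396
lefttop [ 0.58526271 -0.00186982  0.077     ] [0.577216   0.00545602 0.077     ] 0.010881984948320366 47.684840284593434
leftfoot [ 0.58611679 -0.00086437  0.055     ] [0.57482705 0.01082263 0.055     ] 0.016249435211370827 44.00948152100872
```

```bash
python3 - <<'E'
from h import *
plan([.5632,-.3667,.15],1.8196)
E
```

```text
n 6 from [ 0.5783 -0.1426  0.1566] yaw 1.8341 t 3.1833
[[-35.4, -12.2, 1.2, 0.01, 0.007, 0.002, 0], [-35.4, -12.1, 1.1, 0, 0, 0.003, 0], [-35.5, -12.0, 1.1, 0, 0, 0.002, 0], [-35.5, -11.9, 1.1, 0, 0, 0.003, 0], [-35.5, -11.8, 1.1, 0, 0, 0.002, 0]]
[[-35.6, -11.7, 1.1, 0, 0, 0.003, 0]]
```

Call:
send_rows([
  [-35.4,-12.1,1,0,0,0.002,0],
  [-35.4,-12.1,1,0,0,0.003,0],
  [-35.4,-12,1,0,0,0.002,0],
  [-35.4,-12,1,0,0,0.003,0],
  [-35.4,-11.8,1,0,0,0.002,0],
])

```text
t: 3.6
ee_pos: [0.5656, -0.3268, 0.149]
ee_rot: [0.611, 0.792, 0.001, 0.003]
contact_force: [0.6, 0.7, -0.1]
grip_width: 0.0852
```

Call:
send_rows([
  [-35.4,-11.7,1,0,0,0.003,0],
  [0,0,0,0,0,0,0],
  [0,0,0,0,0,0,0],
])

```text
t: 3.85
ee_pos: [0.5627, -0.3644, 0.1471]
ee_rot: [0.614, 0.79, 0.001, 0.003]
contact_force: [0.3, 0.6, -0.2]
grip_width: 0.0854
```

```bash
python3 - <<'E'
from h import *
o=arm.get_obs();print(R.from_quat(o['ee_rot']).as_matrix().round(4)); plan([.5632,-.3667,.038],1.8196)
E
```

```text
[[-0.2469  0.969   0.0063]
 [ 0.969   0.2469 -0.0013]
 [-0.0028  0.0058 -1.    ]]
n 3 from [ 0.5627 -0.3644  0.1471] yaw 1.8203 t 3.85
[[-0.7, -0.2, 36.4, 0.006, 0.003, 0, 0], [-0.8, 0, 36.4, 0, 0, 0, 0], [-0.8, 0, 36.4, 0, 0, 0.001, 0]]
```

Call:
send_rows([
  [-0.8,0,27,0.006,0.003,0,0],
  [-0.8,0,27,0,0,0,0],
  [-0.8,0,27,0,0,0,0],
  [0,0,27,0,0,0,0],
  [0,0,0,0,0,0,0],
])

```text
t: 4.27
ee_pos: [0.5616, -0.3608, 0.0335]
ee_rot: [0.612, 0.791, 0.0, -0.006]
contact_force: [-1.2, 0.7, -0.2]
grip_width: 0.0853
```

```bash
python3 - <<'E'
from h import *
cv2.imwrite('pics/s1.png',arm.capture('side')[:,:,::-1])
im=arm.capture('wrist')[:,:,::-1]; cv2.imwrite('pics/w5.png',im)
crop(cv2.imread('pics/s1.png'),140,80,280,210,5,'pics/s1c.png')
o=arm.get_obs();print(o['ee_pos'],tyaw(o['ee_rot']),o['contact_force'])
E
```

```text
[ 0.56407713 -0.36333355  0.03886239] 1.8250348099570068 [ 0.70383212 -0.46206543  1.48896143]
```

View pics/s1c.png

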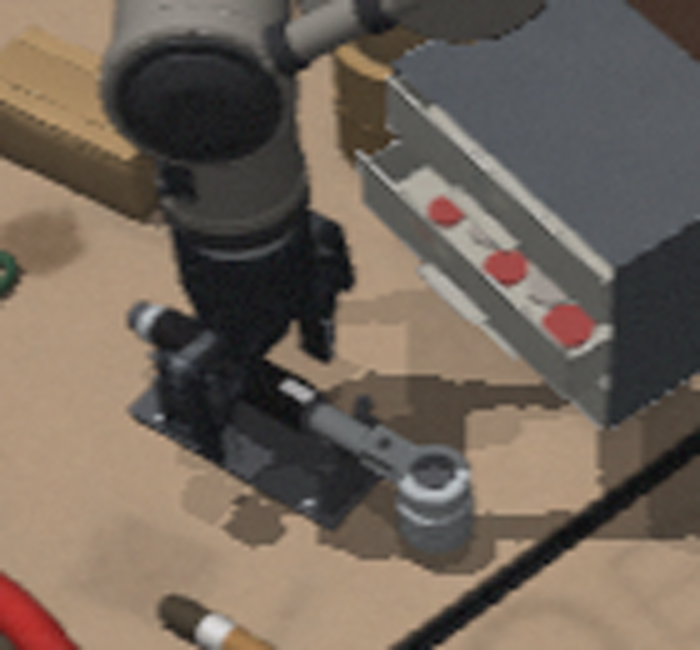

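View pics/w5.png

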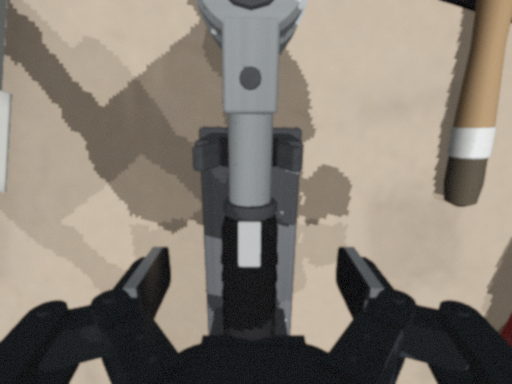

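Call:
send_rows([
  [0,0,0,0,0,0,1],
  [0,0,0,0,0,0,1],
  [0,0,0,0,0,0,1],
  [0,0,0,0,0,0,1],
  [0,0,0,0,0,0,1],
], force=80)

```text
t: 4.78
ee_pos: [0.5639, -0.365, 0.0394]
ee_rot: [0.612, 0.791, -0.0, -0.0]
contact_force: [-1.1, 0.7, 1.0]
grip_width: 0.0252
```

Call:
send_rows([
  [0,0,0,0,0,0,1],
  [0,0,0,0,0,0,1],
  [0,0,0,0,0,0,1],
  [0,0,0,0,0,0,1],
  [0,0,0,0,0,0,1],
])

```text
t: 5.2
ee_pos: [0.5639, -0.3652, 0.0396]
ee_rot: [0.612, 0.791, -0.0, -0.0]
contact_force: [-2.8, 0.3, 5.7]
grip_width: 0.023
```

```bash
python3 - <<'E'
from h import *
o=arm.get_obs();print(o['ee_pos'],tyaw(o['ee_rot']),o['contact_force'],o['wrist_torque'],o['grip_width'])
p=arm.camera_params('wrist');im=arm.capture('wrist')[:,:,::-1]; cv2.imwrite('pics/w6.png',im)
E
```

```text
[ 0.56385313 -0.36517965  0.03958295] 1.8234955398355135 [-2.83439249  0.29252615  5.70741869] [ 0.06220719  0.28601609 -0.11383501] 0.02302960200563717
```

View pics/w6.png

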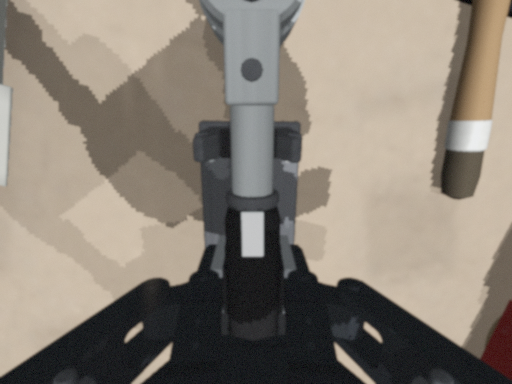

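```bash
python3 - <<'E'
from h import *
p=arm.camera_params('wrist')
o=arm.get_obs(); t=np.array(o['ee_pos'])
pin=onz(p,251.5,69,.072); g=onz(p,252,235,.069); g2=onz(p,252,190,.071)
print(pin,g,g2)
v=pin-g; print('yaw pin-label',np.arctan2(v[1],v[0]), 'len',np.linalg.norm(v), np.linalg.norm((pin-t)[:2]))
X=R.from_quat(o['ee_rot']); print('pin in tool',X.inv().apply(pin-t),'label',X.inv().apply(g-t))
E
```

```text
[ 0.54057235 -0.27817769  0.072     ] [ 0.55716207 -0.34211682  0.069     ] [ 0.55195177 -0.32180407  0.071     ]
yaw pin-label 1.8246596245704898 len 0.06612435825397378 0.0900544424390136
pin in tool [ 0.09004385 -0.00078638 -0.03243726] label [ 0.0239883  -0.00070864 -0.02942246]
```

Call:
send_rows([
  [0,0,-10,0,0,0,1],
  [0,0,-20,0,0,0,1],
  [0,0,-25,0,0,0,1],
  [0,0,-25,0,0,0,1],
  [0,0,-20,0,0,0,1],
])

```text
t: 5.67
ee_pos: [0.5639, -0.3648, 0.1403]
ee_rot: [0.612, 0.791, -0.0, -0.0]
contact_force: [0.9, -0.2, -2.7]
grip_width: 0.0228
```

Call:
send_rows([
  [0,0,-5,0,0,0,1],
  [0,0,0,0,0,0,1],
  [0,0,0,0,0,0,1],
])

```text
t: 5.92
ee_pos: [0.5633, -0.3643, 0.1422]
ee_rot: [0.612, 0.791, -0.0, -0.002]
contact_force: [0.5, -0.1, -3.5]
grip_width: 0.0232
```

```bash
python3 - <<'E'
from h import *
o=arm.get_obs();print(o['ee_pos'],tyaw(o['ee_rot']),o['contact_force'],o['wrist_torque'],o['grip_width'])
p=arm.camera_params('wrist');im=arm.capture('wrist')[:,:,::-1]; cv2.imwrite('pics/w7.png',im)
cv2.imwrite('pics/s2.png',arm.capture('side')[:,:,::-1]);crop(cv2.imread('pics/s2.png'),140,60,280,200,4,'pics/s2c.png')
plan([.6252,-.1039,.148],1.850,grip=1)
E
```

```text
[ 0.56329007 -0.36430069  0.14222911] 1.8238064000237921 [ 0.47138279 -0.13994027 -3.500351  ] [-0.10131049 -0.0685951   0.04105964] 0.023224782357484746
n 8 from [ 0.563  -0.3641  0.1412] yaw 1.8238 t 6.0167
[[29.5, 15.7, -0.8, -0.003, -0.004, -0.003, 1], [29.5, 15.8, -0.8, 0, 0, -0.004, 1], [29.4, 15.9, -0.8, 0, 0, -0.003, 1], [29.4, 16.0, -0.8, 0, 0, -0.003, 1], [29.3, 16.1, -0.8, 0, 0, -0.003, 1]]
[[29.3, 16.1, -0.8, 0, 0, -0.004, 1], [29.2, 16.3, -0.8, 0, 0, -0.003, 1], [29.2, 16.3, -0.8, 0, 0, -0.003, 1]]
```

View pics/w7.png

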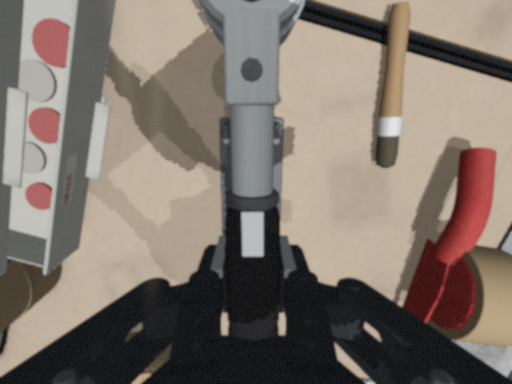

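View pics/s2c.png

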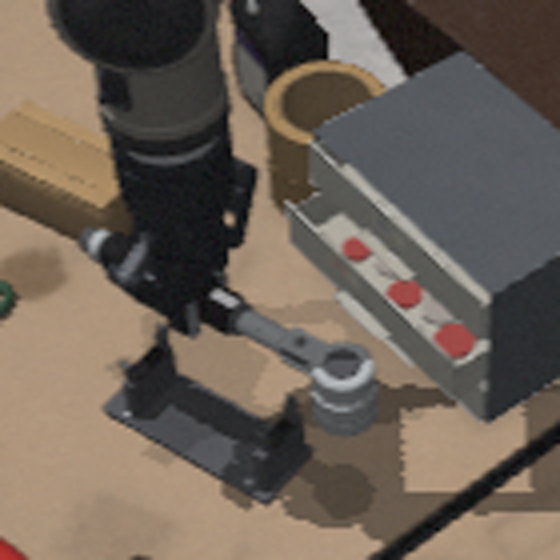

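Call:
send_rows([
  [20,10,-1,0,0,-0.003,1],
  [29.5,15.8,-1,0,0,-0.004,1],
  [29.4,15.9,-1,0,0,-0.003,1],
  [29.4,16,-1,0,0,-0.003,1],
  [29.4,16,-1,0,0,-0.003,1],
])

```text
t: 6.43
ee_pos: [0.599, -0.2111, 0.1467]
ee_rot: [0.606, 0.795, -0.0, -0.002]
contact_force: [0.5, -0.1, -3.8]
grip_width: 0.0233
```

Call:
send_rows([
  [29.3,16.1,-1,0,0,-0.004,1],
  [29.2,16.3,0,0,0,-0.003,1],
  [20,12,0,0,0,-0.003,1],
  [10,6,0,0,0,0,1],
  [0,0,0,0,0,0,1],
])

```text
t: 6.85
ee_pos: [0.6242, -0.1111, 0.1481]
ee_rot: [0.601, 0.8, -0.0, -0.002]
contact_force: [-0.6, -0.1, -2.7]
grip_width: 0.0232
```

Call:
send_rows([
  [0,0,0,0,0,0,1],
  [0,0,0,0,0,0,1],
  [0,0,0,0,0,0,1],
])

```text
t: 7.1
ee_pos: [0.6239, -0.1155, 0.1491]
ee_rot: [0.603, 0.798, -0.0, -0.001]
contact_force: [-0.2, -0.4, -4.0]
grip_width: 0.0233
```

```bash
python3 - <<'E'
from h import *
o=arm.get_obs();print(o['ee_pos'],tyaw(o['ee_rot']),R.from_quat(o['ee_rot']).as_matrix().round(4)[2],o['contact_force'],o['wrist_torque'])
cv2.imwrite('pics/s3.png',arm.capture('side')[:,:,::-1]);crop(cv2.imread('pics/s3.png'),200,180,340,300,5,'pics/s3c.png')
cv2.imwrite('pics/t3.png',arm.capture('top')[:,:,::-1]);crop(cv2.imread('pics/t3.png'),140,120,260,220,5,'pics/t3c.png')
plan([.6252,-.1039,.148],1.850,grip=1)
E
```

```text
[ 0.62389531 -0.1155428   0.14912816] 1.8479247591897887 [ 0.001  -0.0017 -1.    ] [-0.18660733 -0.35086423 -4.03736548] [-0.08224907  0.01047145  0.06161369]
n 1 from [ 0.624  -0.1154  0.1494] yaw 1.848 t 7.2
[[10.7, 4.3, 1.4, -0.001, -0.001, -0.002, 1]]
```

View pics/s3c.png

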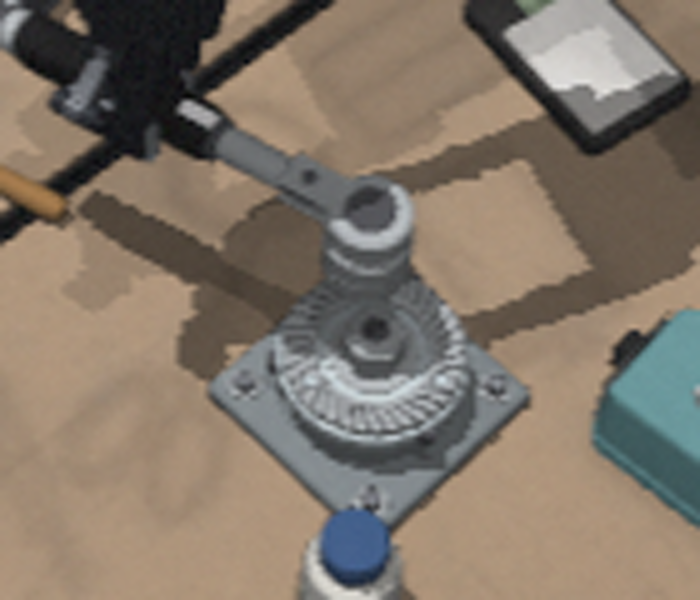

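View pics/t3c.png

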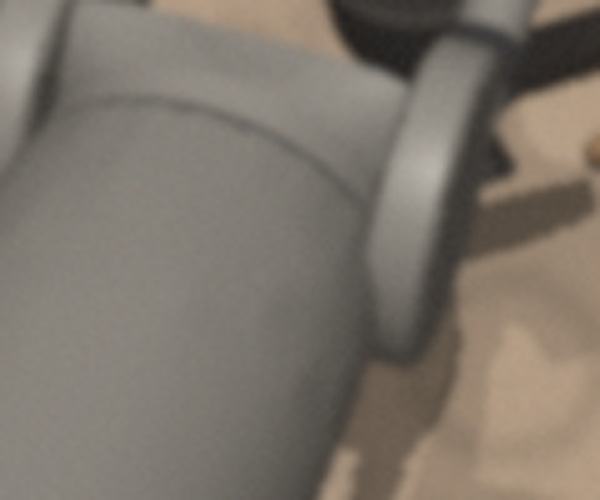

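Call:
send_rows([
  [6,2.4,1,0,0,-0.002,1],
  [5,2,0,0,0,0,1],
  [0,0,0,0,0,0,1],
  [0,0,0,0,0,0,1],
  [0,0,0,0,0,0,1],
])

```text
t: 7.62
ee_pos: [0.6255, -0.102, 0.1486]
ee_rot: [0.601, 0.799, -0.0, -0.001]
contact_force: [0.5, 0.8, -2.9]
grip_width: 0.0231
```

```bash
python3 - <<'E'
from h import *
o=arm.get_obs();print(o['ee_pos'],tyaw(o['ee_rot']),R.from_quat(o['ee_rot']).as_matrix().round(4)[2])
p=arm.camera_params('wrist');im=arm.capture('wrist')[:,:,::-1]; cv2.imwrite('pics/w8.png',im)
q=arm.camera_params('side')
cv2.imwrite('pics/s4.png',arm.capture('side')[:,:,::-1]);crop(cv2.imread('pics/s4.png'),240,200,310,280,8,'pics/s4c.png')
t=np.array(o['ee_pos']); X=R.from_quat(o['ee_rot'])
s=t+X.apply([.124,-.0008,.0196]); print('socket est',s,'headtop px side',proj(q,s+[0,0,.052]))
E
```

```text
[ 0.62552284 -0.10197832  0.14859377] 1.8522075373938574 [ 8.e-04 -1.e-03 -1.e+00]
socket est [0.59029568 0.01693201 0.12909555] headtop px side [278.19104771 225.31456402]
```

View pics/s4c.png

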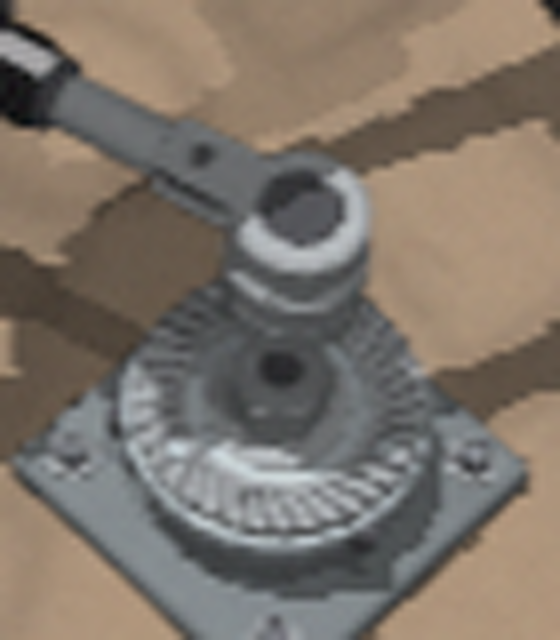

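View pics/w8.png

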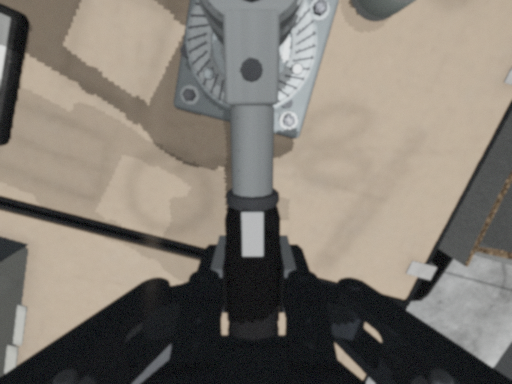

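Call:
send_rows([
  [0,0,10,0,0,0,1],
  [0,0,15,0,0,0,1],
  [0,0,12,0,0,0,1],
  [0,0,3,0,0,0,1],
  [0,0,0,0,0,0,1],
])

```text
t: 8.13
ee_pos: [0.6246, -0.102, 0.1069]
ee_rot: [0.601, 0.799, -0.001, -0.002]
contact_force: [-0.3, 0.9, -2.6]
grip_width: 0.0232
```

Call:
send_rows([
  [0,0,0,0,0,0,1],
  [0,0,0,0,0,0,1],
  [0,0,0,0,0,0,1],
  [0,0,0,0,0,0,1],
  [0,0,0,0,0,0,1],
])

```text
t: 8.55
ee_pos: [0.6257, -0.1022, 0.109]
ee_rot: [0.601, 0.799, 0.0, -0.0]
contact_force: [0.5, 0.3, -2.9]
grip_width: 0.0231
```

```bash
cat >> h.py <<'E'
def st():
    o=arm.get_obs(); t=np.array(o['ee_pos']); X=R.from_quat(o['ee_rot'])
    s=t+X.apply([.124,-.0008,.0196])
    print('t',o['t'],'tcp',t.round(4),'yaw',round(tyaw(o['ee_rot']),4),'sock',s.round(4),'F',np.array(o['contact_force']).round(1),'T',np.array(o['wrist_torque']).round(2),'w',round(o['grip_width'],4))
    e=X.inv().apply(np.array([.5902,.0151,s[2]])-s)*1000
    Fl=X.inv().apply(o['contact_force']); print('  corr tool mm',e.round(2),'F tool',Fl.round(1),'z axis',X.as_matrix()[:,2].round(4))
E
python3 -c "
from h import *
st()"
```

```text
t 8.55 tcp [ 0.6257 -0.1022  0.109 ] yaw 1.8517 sock [0.5905 0.0167 0.0895] F [ 0.5  0.3 -2.9] T [-0.06 -0.06  0.02] w 0.0231
  corr tool mm [-1.48 -0.75 -0.  ] F tool [0.1 0.5 2.9] z axis [-3.e-04  4.e-04 -1.e+00]
```

Call:
send_rows([
  [-1.5,-0.7,3,0,0,0,1],
  [0,0,3,0,0,0,1],
  [0,0,0,0,0,0,1],
  [0,0,0,0,0,0,1],
  [0,0,0,0,0,0,1],
])

```text
t: 8.97
ee_pos: [0.6252, -0.1037, 0.1024]
ee_rot: [0.601, 0.799, -0.0, -0.001]
contact_force: [-0.4, 0.5, -2.9]
grip_width: 0.0232
```

```bash
python3 - <<'E'
from h import *
st()
cv2.imwrite('pics/s5.png',arm.capture('side')[:,:,::-1]);crop(cv2.imread('pics/s5.png'),240,200,310,280,8,'pics/s5c.png')
q=arm.camera_params('side');print(proj(q,[.5902,.0151,.0834+.052]))
E
```

```text
t 8.9667 tcp [ 0.6252 -0.1037  0.1024] yaw 1.8518 sock [0.59   0.0152 0.083 ] F [-0.4  0.5 -2.9] T [-0.09 -0.02 -0.01] w 0.0232
  corr tool mm [-0.14  0.19 -0.  ] F tool [ 0.6 -0.2  2.9] z axis [-1.4e-03  7.0e-04 -1.0e+00]
[276.6567162 234.3983581]
```

View pics/s5c.png

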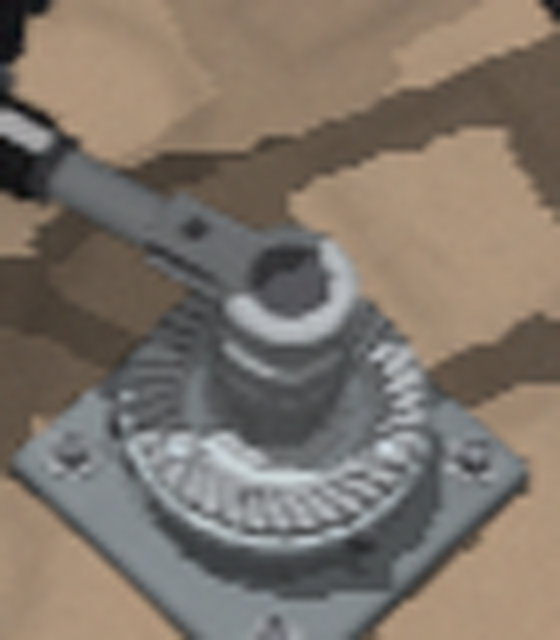

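Call:
send_rows([
  [0,0,2,0,0,0,1],
  [0,0,2,0,0,0,1],
  [0,0,2,0,0,0,1],
  [0,0,2,0,0,0,1],
])

```text
t: 9.35
ee_pos: [0.6251, -0.1037, 0.0942]
ee_rot: [0.601, 0.799, -0.0, -0.001]
contact_force: [-0.5, 0.6, -4.2]
grip_width: 0.0232
```

```bash
python3 -c "
from h import *
st()"
```

```text
t 9.35 tcp [ 0.6251 -0.1037  0.0942] yaw 1.8518 sock [0.5899 0.0152 0.0748] F [-0.5  0.6 -4.2] T [-0.19  0.   -0.01] w 0.0232
  corr tool mm [-0.17  0.22 -0.  ] F tool [ 0.8 -0.3  4.2] z axis [-1.3e-03  7.0e-04 -1.0e+00]
```

Call:
send_rows([
  [0,0,2,0,0,0,1],
  [0,0,2,0,0,0,1],
  [0,0,2,0,0,0,1],
])

```text
t: 9.6
ee_pos: [0.6251, -0.1037, 0.0883]
ee_rot: [0.601, 0.799, -0.0, -0.001]
contact_force: [-0.4, 0.2, -2.9]
grip_width: 0.0231
```

```bash
python3 -c "
from h import *
st()"
```

```text
t 9.6 tcp [ 0.6251 -0.1037  0.0883] yaw 1.8518 sock [0.59   0.0152 0.0688] F [-0.4  0.2 -2.9] T [-0.07 -0.04  0.06] w 0.0231
  corr tool mm [-0.16  0.2  -0.  ] F tool [ 0.3 -0.4  2.9] z axis [-1.3e-03  7.0e-04 -1.0e+00]
```

Sliding down freely with 9 mm of engagement; on to about 2 mm above the washer.

Call:
send_rows([
  [0,0,2.5,0,0,0,1],
  [0,0,2.5,0,0,0,1],
  [0,0,2.5,0,0,0,1],
  [0,0,2.5,0,0,0,1],
  [0,0,1,0,0,0,1],
])

```text
t: 10.02
ee_pos: [0.6249, -0.1037, 0.077]
ee_rot: [0.601, 0.799, -0.0, -0.001]
contact_force: [0.5, -0.5, -4.2]
grip_width: 0.023
```

Call:
send_rows([
  [0,0,1,0,0,0,1],
  [0,0,0,0,0,0,1],
])

```text
t: 10.18
ee_pos: [0.6251, -0.1037, 0.0763]
ee_rot: [0.601, 0.799, -0.0, -0.001]
contact_force: [-0.5, 1.0, -2.7]
grip_width: 0.0235
```

```bash
python3 -c "
from h import *
st()"
```

```text
t 10.1833 tcp [ 0.6251 -0.1037  0.0763] yaw 1.8518 sock [0.5899 0.0153 0.0568] F [-0.5  1.  -2.7] T [-0.05 -0.05  0.04] w 0.0235
  corr tool mm [-0.25  0.26 -0.  ] F tool [ 1.1 -0.2  2.7] z axis [-1.5e-03  8.0e-04 -1.0e+00]
```

Call:
send_rows([
  [0,0,0.7,0,0,0,1],
  [0,0,0.7,0,0,0,1],
  [0,0,0.5,0,0,0,1],
  [0,0,0,0,0,0,1],
])

```text
t: 10.52
ee_pos: [0.6252, -0.1037, 0.0746]
ee_rot: [0.601, 0.799, -0.0, -0.001]
contact_force: [-0.1, 0.3, -2.9]
grip_width: 0.0227
```

```bash
python3 -c "
from h import *
st()"
```

```text
t 10.5167 tcp [ 0.6252 -0.1037  0.0746] yaw 1.8518 sock [0.59   0.0152 0.0552] F [-0.1  0.3 -2.9] T [ 0.05  0.03 -0.02] w 0.0227
  corr tool mm [-0.16  0.15 -0.  ] F tool [0.3 0.  2.9] z axis [-1.1e-03  7.0e-04 -1.0e+00]
```

Call:
send_rows([
  [0,0,0.5,0,0,0,1],
  [0,0,0.4,0,0,0,1],
  [0,0,0,0,0,0,1],
])

```text
t: 10.77
ee_pos: [0.6253, -0.1039, 0.0742]
ee_rot: [0.601, 0.799, 0.0, -0.0]
contact_force: [-0.7, 0.1, 1.0]
grip_width: 0.0234
```

```bash
python3 -c "
from h import *
st()"
```

```text
t 10.7667 tcp [ 0.6253 -0.1039  0.0742] yaw 1.8518 sock [0.5902 0.0151 0.0547] F [-0.7  0.1  1. ] T [0.12 0.22 0.04] w 0.0234
  corr tool mm [ 0.02  0.04 -0.  ] F tool [ 0.3 -0.6 -1. ] z axis [-6.e-04  5.e-04 -1.e+00]
```

Call:
send_rows([
  [0,-2.5,0,0,0,0.02,1],
  [0.1,-3.7,0,0,0,0.03,1],
  [0.1,-5,0,0,0,0.04,1],
  [0.1,-3.7,0,0,0,0.03,1],
  [0.1,-2.5,0,0,0,0.02,1],
])

```text
t: 11.18
ee_pos: [0.6084, -0.1075, 0.0743]
ee_rot: [0.656, 0.754, 0.0, 0.0]
contact_force: [1.6, -0.3, 0.2]
grip_width: 0.0226
```

```bash
python3 -c "
from h import *
st()"
```

```text
t 11.1833 tcp [ 0.6084 -0.1075  0.0743] yaw 1.7094 sock [0.5904 0.0152 0.0547] F [ 1.6 -0.3  0.2] T [ 0.08 -0.16  0.19] w 0.0226
  corr tool mm [-0.11 -0.26 -0.  ] F tool [-0.5  1.5 -0.2] z axis [ 4.e-04  3.e-04 -1.e+00]
```

Call:
send_rows([
  [0.1,-3.7,0,0,0,0.03,1],
  [0.1,-3.7,0,0,0,0.03,1],
  [0.1,-3.7,0,0,0,0.03,1],
  [0.1,-2.5,0,0,0,0.02,1],
])

```text
t: 11.52
ee_pos: [0.5949, -0.1087, 0.0743]
ee_rot: [0.697, 0.717, 0.0, 0.0]
contact_force: [1.8, -1.7, 0.4]
grip_width: 0.0231
```

```bash
python3 -c "
from h import *
st()"
```

```text
t 11.5167 tcp [ 0.5949 -0.1087  0.0743] yaw 1.5997 sock [0.5905 0.0153 0.0547] F [ 1.8 -1.7  0.4] T [-0.05 -0.25  0.19] w 0.0231
  corr tool mm [-0.16 -0.35 -0.  ] F tool [-1.8  1.8 -0.4] z axis [ 6.e-04 -1.e-04 -1.e+00]
```

Turning with the expected ~2 N drag. Continue in finer calls.

Call:
send_rows([
  [0,-2.5,0,0,0,0.02,1],
  [0,-2.5,0,0,0,0.02,1],
  [0,-2.5,0,0,0,0.02,1],
])

```text
t: 11.77
ee_pos: [0.5874, -0.1087, 0.0742]
ee_rot: [0.718, 0.696, 0.0, 0.0]
contact_force: [2.7, -2.7, 1.0]
grip_width: 0.0231
```

Call:
send_rows([
  [0,-2.5,0,0,0,0.02,1],
  [0,-2.5,0,0,0,0.02,1],
])

```text
t: 11.93
ee_pos: [0.5824, -0.1084, 0.0742]
ee_rot: [0.732, 0.681, 0.0, 0.0]
contact_force: [2.4, -3.8, 3.0]
grip_width: 0.0229
```

```bash
python3 -c "
from h import *
st()"
```

```text
t 11.9333 tcp [ 0.5824 -0.1084  0.0742] yaw 1.4996 sock [0.5904 0.0153 0.0546] F [ 2.4 -3.8  3. ] T [-0.2  -0.48 -0.08] w 0.0229
  corr tool mm [-0.22 -0.23 -0.  ] F tool [-3.6  2.6 -3. ] z axis [ 3.e-04  1.e-04 -1.e+00]
```

Call:
send_rows([
  [-0.2,-2.5,-0.1,0,0,0.02,1],
  [-0.1,-2.5,-0.1,0,0,0.02,1],
])

```text
t: 12.1
ee_pos: [0.5773, -0.108, 0.0742]
ee_rot: [0.745, 0.667, 0.0, -0.0]
contact_force: [4.2, -2.5, 1.5]
grip_width: 0.023
```

Call:
send_rows([
  [0,-2.5,0,0,0,0.02,1],
  [0,-2.5,0,0,0,0.02,1],
])

```text
t: 12.27
ee_pos: [0.5723, -0.1074, 0.0742]
ee_rot: [0.759, 0.652, 0.0, -0.0]
contact_force: [3.7, -3.7, 1.0]
grip_width: 0.023
```

```bash
python3 -c "
from h import *
st()"
```

```text
t 12.2667 tcp [ 0.5723 -0.1074  0.0742] yaw 1.4194 sock [0.5902 0.0154 0.0546] F [ 3.7 -3.7  1. ] T [-0.1  -0.84 -0.31] w 0.023
  corr tool mm [-0.25  0.03 -0.  ] F tool [-3.2  4.2 -1. ] z axis [-1.e-04  6.e-04 -1.e+00]
```

Call:
send_rows([
  [-0.2,-2.5,0,0,0,0.02,1],
])

```text
t: 12.35
ee_pos: [0.5698, -0.107, 0.0741]
ee_rot: [0.765, 0.644, 0.0, -0.0]
contact_force: [5.2, -0.6, 1.1]
grip_width: 0.0228
```

```bash
python3 -c "
from h import *
st()"
```

```text
t 12.35 tcp [ 0.5698 -0.107   0.0741] yaw 1.3994 sock [0.5902 0.0153 0.0546] F [ 5.2 -0.6  1.1] T [ 0.07 -0.96 -0.32] w 0.0228
  corr tool mm [-0.22  0.09 -0.  ] F tool [ 0.3  5.3 -1.1] z axis [-2.e-04  9.e-04 -1.e+00]
```

Call:
send_rows([
  [-0.1,-2.5,0,0,0,0.02,1],
])

```text
t: 12.43
ee_pos: [0.5673, -0.1066, 0.0741]
ee_rot: [0.771, 0.636, 0.0, -0.0]
contact_force: [5.3, -0.7, 1.4]
grip_width: 0.0229
```

```bash
python3 -c "
from h import *
st()"
```

```text
t 12.4333 tcp [ 0.5673 -0.1066  0.0741] yaw 1.3793 sock [0.5901 0.0153 0.0546] F [ 5.3 -0.7  1.4] T [ 0.1  -0.96 -0.36] w 0.0229
  corr tool mm [-0.22  0.11 -0.  ] F tool [ 0.3  5.3 -1.4] z axis [-1.0e-04  1.1e-03 -1.0e+00]
```

```bash
python3 - <<'E'
from h import *
im=arm.capture('wrist')[:,:,::-1]; cv2.imwrite('pics/w9.png',im)
a=cv2.imread('pics/w8.png')[0:230,170:330]; b=im[0:230,170:330]
cv2.imwrite('pics/cmp1.png',cv2.resize(np.hstack([a,b]),None,fx=2.4,fy=2.4))
st()
E
```

```text
t 12.4833 tcp [ 0.5669 -0.1065  0.0741] yaw 1.3781 sock [0.5899 0.0154 0.0546] F [ 5.3 -0.6  1.7] T [ 0.08 -1.03 -0.52] w 0.0233
  corr tool mm [-0.21  0.35 -0.  ] F tool [ 0.5  5.3 -1.7] z axis [-5.0e-04  1.2e-03 -1.0e+00]
```

View pics/cmp1.png

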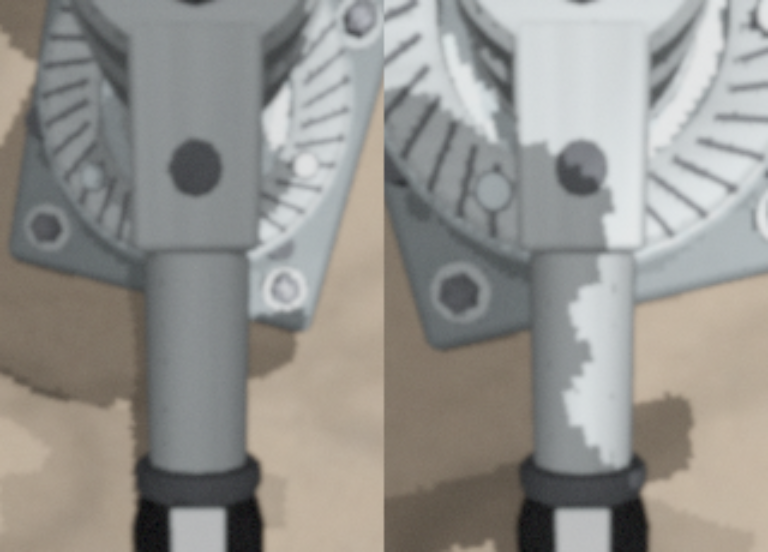

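Call:
send_rows([
  [0,-2.1,0,0,0,0.02,1],
  [0,-2.2,0,0,0,0.02,1],
])

```text
t: 12.65
ee_pos: [0.5628, -0.1056, 0.074]
ee_rot: [0.784, 0.621, -0.0, -0.001]
contact_force: [3.7, -0.7, 2.9]
grip_width: 0.0233
```

```bash
cat >> h.py <<'E'
def tq():
    o=arm.get_obs(); X=R.from_quat(o['ee_rot']); F=X.inv().apply(o['contact_force']); Tz=o['wrist_torque'][2]
    print('nutT',round(F[1]*.124+Tz,2),'hingeT',round(F[1]*.09+Tz,2),'Fy',F[1].round(1),'Fx',F[0].round(1),'Fz',F[2].round(1),'Tz',round(Tz,2),'turned',round(1.8518-tyaw(o['ee_rot']),3)); st()
E
python3 -c "
from h import *
tq()"
```

```text
nutT 0.17 hingeT 0.04 Fy 3.7 Fx 0.2 Fz -2.9 Tz -0.29 turned 0.511
t 12.65 tcp [ 0.5628 -0.1056  0.074 ] yaw 1.3404 sock [0.5903 0.0153 0.0545] F [ 3.7 -0.7  2.9] T [ 0.28 -0.75 -0.29] w 0.0233
  corr tool mm [-0.2  -0.07 -0.  ] F tool [ 0.2  3.7 -2.9] z axis [-0.0012  0.0012 -1.    ]
```

Call:
send_rows([
  [-0.1,-2.4,-0.1,0,0,0.02,1],
  [-0.1,-2.4,0,0,0,0.02,1],
])

```text
t: 12.82
ee_pos: [0.558, -0.1045, 0.074]
ee_rot: [0.796, 0.605, -0.0, -0.001]
contact_force: [4.9, 2.0, 1.9]
grip_width: 0.0232
```

```bash
python3 -c "
from h import *
tq()"
```

```text
nutT 0.28 hingeT 0.14 Fy 4.1 Fx 3.3 Fz -1.9 Tz -0.24 turned 0.552
t 12.8167 tcp [ 0.558  -0.1045  0.074 ] yaw 1.3 sock [0.5903 0.0152 0.0545] F [4.9 2.  1.9] T [ 0.55 -0.99 -0.24] w 0.0232
  corr tool mm [-0.15 -0.09 -0.  ] F tool [ 3.3  4.1 -1.9] z axis [-0.0013  0.0015 -1.    ]
```

Call:
send_rows([
  [0,-2.5,0,0,0,0.02,1],
  [0,-2.5,0,0,0,0.02,1],
])

```text
t: 12.98
ee_pos: [0.5532, -0.1031, 0.074]
ee_rot: [0.808, 0.589, 0.0, -0.001]
contact_force: [5.5, 2.2, 1.3]
grip_width: 0.023
```

```bash
python3 -c "
from h import *
tq()"
```

```text
nutT 0.4 hingeT 0.25 Fy 4.5 Fx 3.8 Fz -1.3 Tz -0.16 turned 0.592
t 12.9833 tcp [ 0.5532 -0.1031  0.074 ] yaw 1.2599 sock [0.5904 0.0152 0.0546] F [5.5 2.2 1.3] T [ 0.53 -1.08 -0.16] w 0.023
  corr tool mm [-0.15 -0.17  0.  ] F tool [ 3.8  4.5 -1.3] z axis [-0.001   0.0014 -1.    ]
```

Call:
send_rows([
  [0.2,-2.5,0,0,0,0.02,1],
  [0.1,-2.5,0,0,0,0.02,1],
])

```text
t: 13.15
ee_pos: [0.549, -0.1017, 0.0742]
ee_rot: [0.819, 0.573, 0.0, -0.0]
contact_force: [7.3, -0.5, 0.8]
grip_width: 0.0233
```

```bash
python3 -c "
from h import *
tq()"
```

```text
nutT 1.06 hingeT 0.83 Fy 7.0 Fx 2.0 Fz -0.8 Tz 0.2 turned 0.631
t 13.15 tcp [ 0.549  -0.1017  0.0742] yaw 1.2207 sock [0.5908 0.0151 0.0546] F [ 7.3 -0.5  0.8] T [ 0.22 -1.33  0.2 ] w 0.0233
  corr tool mm [-0.2  -0.58 -0.  ] F tool [ 2.   7.  -0.8] z axis [ 0.e+00  5.e-04 -1.e+00]
```

Call:
send_rows([
  [0.1,-2.5,0,0,0,0.02,1],
  [0.1,-2.5,0,0,0,0.02,1],
])

```text
t: 13.32
ee_pos: [0.5449, -0.1001, 0.0743]
ee_rot: [0.831, 0.557, 0.0, 0.0]
contact_force: [7.7, -1.0, -0.9]
grip_width: 0.023
```

```bash
python3 -c "
from h import *
tq()"
```

```text
nutT 1.12 hingeT 0.86 Fy 7.5 Fx 2.0 Fz 0.9 Tz 0.19 turned 0.671
t 13.3167 tcp [ 0.5449 -0.1001  0.0743] yaw 1.1813 sock [0.5913 0.0149 0.0547] F [ 7.7 -1.  -0.9] T [ 0.03 -1.59  0.19] w 0.023
  corr tool mm [-0.26 -1.04 -0.  ] F tool [2.  7.5 0.9] z axis [ 1.1e-03 -4.0e-04 -1.0e+00]
```

```bash
python3 - <<'E'
from h import *
im=arm.capture('wrist')[:,:,::-1]; cv2.imwrite('pics/w10.png',im)
a=cv2.imread('pics/w9.png')[0:230,170:330]; b=im[0:230,170:330]
cv2.imwrite('pics/cmp2.png',cv2.resize(np.hstack([a,b]),None,fx=2.4,fy=2.4))
tq()
E
```

```text
nutT 1.1 hingeT 0.84 Fy 7.7 Fx 2.6 Fz 0.9 Tz 0.15 turned 0.672
t 13.3667 tcp [ 0.5447 -0.1     0.0743] yaw 1.1799 sock [0.5912 0.015  0.0547] F [ 8.1 -0.6 -0.9] T [ 0.03 -1.51  0.15] w 0.0231
  corr tool mm [-0.26 -0.99 -0.  ] F tool [2.6 7.7 0.9] z axis [ 1.1e-03 -4.0e-04 -1.0e+00]
```

View pics/cmp2.png

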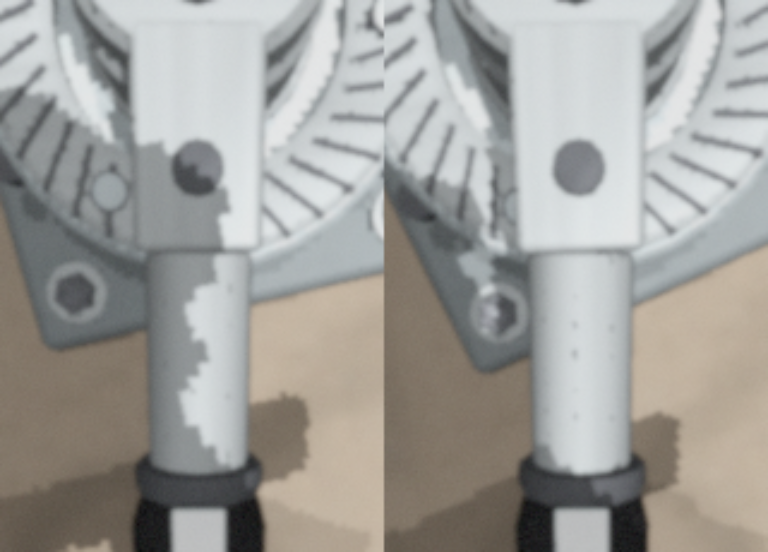

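Call:
send_rows([
  [0,-2.5,0,0,0,0.02,1],
])

```text
t: 13.45
ee_pos: [0.5431, -0.0993, 0.0744]
ee_rot: [0.836, 0.549, 0.001, 0.001]
contact_force: [9.4, -0.8, -0.7]
grip_width: 0.023
```

```bash
python3 -c "
from h import *
tq()"
```

```text
nutT 1.19 hingeT 0.89 Fy 8.9 Fx 3.0 Fz 0.7 Tz 0.09 turned 0.69
t 13.45 tcp [ 0.5431 -0.0993  0.0744] yaw 1.1618 sock [0.5918 0.0148 0.0548] F [ 9.4 -0.8 -0.7] T [-0.08 -1.72  0.09] w 0.023
  corr tool mm [-0.33 -1.56 -0.  ] F tool [3.  8.9 0.7] z axis [ 2.2e-03 -6.0e-04 -1.0e+00]
```

Call:
send_rows([
  [0,-2.5,0,0,0,0.02,1],
])

```text
t: 13.53
ee_pos: [0.5412, -0.0984, 0.0745]
ee_rot: [0.842, 0.54, 0.001, 0.001]
contact_force: [10.6, -1.0, -2.0]
grip_width: 0.0232
```

```bash
python3 - <<'E'
from h import *
tq()
im=arm.capture('wrist')[:,:,::-1]; cv2.imwrite('pics/w11.png',im)
a=cv2.imread('pics/w9.png')[0:230,170:330]; b=im[0:230,170:330]
cv2.imwrite('pics/cmp3.png',cv2.resize(np.hstack([a,b]),None,fx=2.4,fy=2.4))
E
```

```text
nutT 1.16 hingeT 0.82 Fy 10.0 Fx 3.5 Fz 2.1 Tz -0.08 turned 0.711
t 13.5333 tcp [ 0.5412 -0.0984  0.0745] yaw 1.1407 sock [0.5923 0.0146 0.055 ] F [10.6 -1.  -2. ] T [-0.16 -1.95 -0.08] w 0.0232
  corr tool mm [-0.4  -2.1  -0.01] F tool [ 3.5 10.   2.1] z axis [ 3.2e-03 -9.0e-04 -1.0e+00]
```

View pics/cmp3.png

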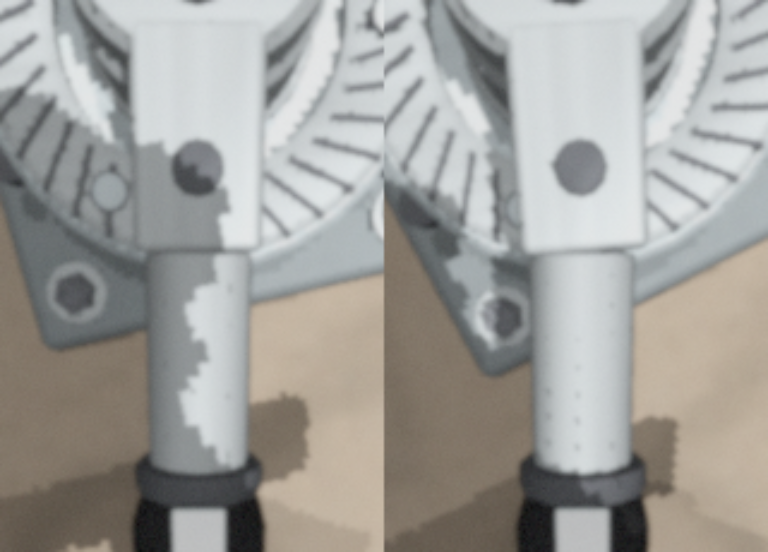

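Call:
send_rows([
  [0,-2.3,0,0,0,0.025,1],
  [0,-2.3,0,0,0,0.025,1],
])

```text
t: 13.75
ee_pos: [0.5372, -0.0965, 0.0745]
ee_rot: [0.855, 0.519, 0.001, 0.001]
contact_force: [11.0, -0.5, -3.1]
grip_width: 0.0233
```

```bash
cat >> h.py <<'E'
def hinge(name):
    im=arm.capture('wrist')[:,:,::-1]; cv2.imwrite(f'pics/{name}.png',im)
    b=im[0:230,170:330]; cv2.imwrite(f'pics/{name}c.png',cv2.resize(b,None,fx=3,fy=3))
E
python3 - <<'E'
from h import *
tq(); hinge('w12')
E
```

```text
nutT 1.12 hingeT 0.79 Fy 9.9 Fx 4.6 Fz 3.1 Tz -0.11 turned 0.762
t 13.75 tcp [ 0.5372 -0.0965  0.0745] yaw 1.0903 sock [0.5939 0.0138 0.055 ] F [11.  -0.5 -3.1] T [-0.06 -1.89 -0.11] w 0.0233
  corr tool mm [-0.61 -3.87 -0.01] F tool [4.6 9.9 3.1] z axis [ 3.4e-03 -8.0e-04 -1.0e+00]
```

View pics/w12c.png

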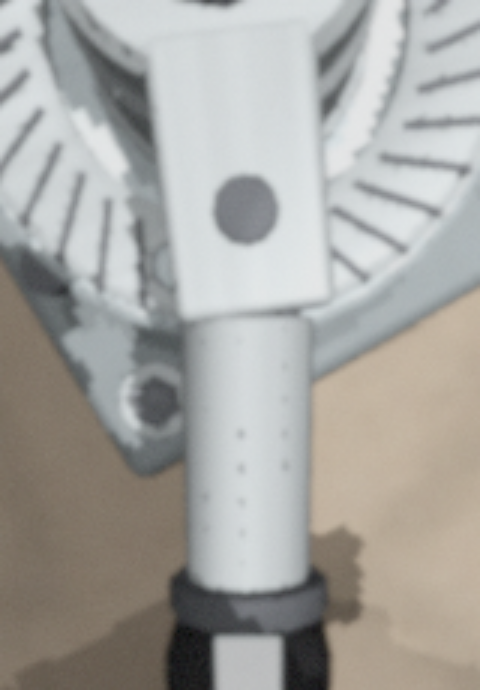

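Call:
send_rows([
  [0,-2.7,0,0,0,0.03,1],
])

```text
t: 13.88
ee_pos: [0.5349, -0.0953, 0.0745]
ee_rot: [0.863, 0.506, 0.001, 0.001]
contact_force: [10.9, 0.3, -2.4]
grip_width: 0.0229
```

```bash
python3 - <<'E'
from h import *
tq(); hinge('w13')
E
```

```text
nutT 1.04 hingeT 0.72 Fy 9.4 Fx 5.6 Fz 2.4 Tz -0.13 turned 0.791
t 13.8833 tcp [ 0.5349 -0.0953  0.0745] yaw 1.0611 sock [0.5948 0.0133 0.055 ] F [10.9  0.3 -2.4] T [-0.04 -1.88 -0.13] w 0.0229
  corr tool mm [-0.7  -4.89 -0.02] F tool [5.6 9.4 2.4] z axis [ 3.5e-03 -8.0e-04 -1.0e+00]
```

View pics/w13c.png

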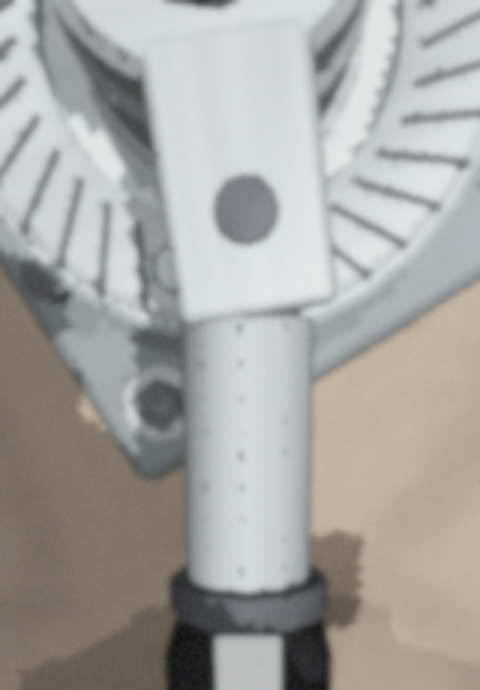

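Call:
send_rows([
  [0,2.5,0,0,0,-0.028,1],
  [0,2.5,0,0,0,-0.028,1],
  [0,2.5,0,0,0,-0.028,1],
  [0,2.5,0,0,0,-0.028,1],
])

```text
t: 14.27
ee_pos: [0.544, -0.0997, 0.0745]
ee_rot: [0.832, 0.554, 0.001, 0.001]
contact_force: [11.8, -0.1, -1.8]
grip_width: 0.0233
```

```bash
python3 - <<'E'
from h import *
tq()
E
```

```text
nutT 1.27 hingeT 0.9 Fy 10.9 Fx 4.4 Fz 1.8 Tz -0.08 turned 0.677
t 14.2667 tcp [ 0.544  -0.0997  0.0745] yaw 1.1746 sock [0.5912 0.015  0.055 ] F [11.8 -0.1 -1.8] T [-0.   -1.98 -0.08] w 0.0233
  corr tool mm [-0.3  -0.91 -0.  ] F tool [ 4.4 10.9  1.8] z axis [ 3.5e-03 -6.0e-04 -1.0e+00]
```

Call:
send_rows([
  [0,2.5,0,0,0,-0.02,1],
  [0,2.5,0,0,0,-0.02,1],
])

```text
t: 14.43
ee_pos: [0.5478, -0.1012, 0.0742]
ee_rot: [0.821, 0.57, 0.001, 0.0]
contact_force: [6.8, 0.4, -1.2]
grip_width: 0.023
```

```bash
python3 - <<'E'
from h import *
tq()
E
```

```text
nutT 0.52 hingeT 0.3 Fy 6.3 Fx 2.7 Fz 1.2 Tz -0.26 turned 0.638
t 14.4333 tcp [ 0.5478 -0.1012  0.0742] yaw 1.2142 sock [0.5904 0.0153 0.0547] F [ 6.8  0.4 -1.2] T [ 0.27 -1.35 -0.26] w 0.023
  corr tool mm [-0.24 -0.09 -0.  ] F tool [2.7 6.3 1.2] z axis [ 1.6e-03  2.0e-04 -1.0e+00]
```

Call:
send_rows([
  [0,2.5,0,0,0,-0.02,1],
  [0,0,0,0,0,0,1],
])

```text
t: 14.6
ee_pos: [0.5499, -0.102, 0.0742]
ee_rot: [0.816, 0.578, 0.001, 0.0]
contact_force: [7.7, 1.2, 0.3]
grip_width: 0.0232
```

```bash
python3 - <<'E'
from h import *
tq()
hinge('w14')
E
```

```text
nutT 0.53 hingeT 0.3 Fy 6.9 Fx 3.7 Fz -0.3 Tz -0.32 turned 0.618
t 14.6 tcp [ 0.5499 -0.102   0.0742] yaw 1.2336 sock [0.5902 0.0153 0.0547] F [7.7 1.2 0.3] T [ 0.31 -1.47 -0.32] w 0.0232
  corr tool mm [-0.19  0.03 -0.  ] F tool [ 3.7  6.9 -0.3] z axis [ 1.e-03  6.e-04 -1.e+00]
```

View pics/w14c.png

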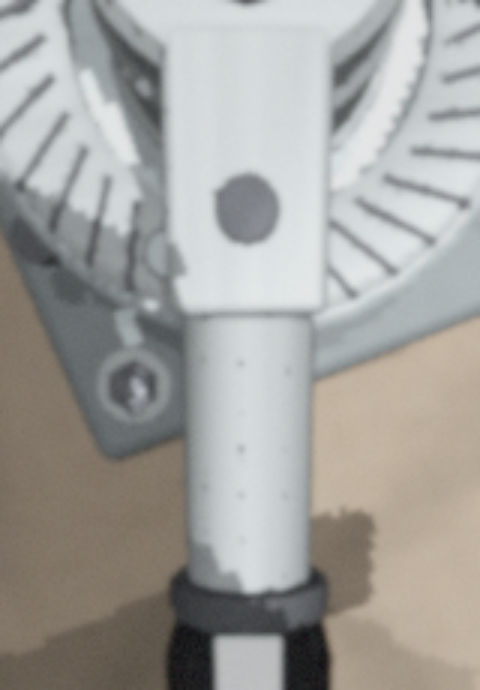

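Call:
send_rows([
  [-0.1,2.8,0,0,0,-0.02,1],
  [0,0,0,0,0,0,1],
])

```text
t: 14.82
ee_pos: [0.5522, -0.1028, 0.0741]
ee_rot: [0.81, 0.586, 0.0, -0.0]
contact_force: [7.1, 0.7, 0.1]
grip_width: 0.0228
```

```bash
python3 - <<'E'
from h import *
tq()
E
```

```text
nutT 0.44 hingeT 0.22 Fy 6.5 Fx 2.9 Fz -0.1 Tz -0.37 turned 0.599
t 14.8167 tcp [ 0.5522 -0.1028  0.0741] yaw 1.2533 sock [0.5901 0.0153 0.0546] F [7.1 0.7 0.1] T [ 0.41 -1.3  -0.37] w 0.0228
  corr tool mm [-0.17  0.13 -0.  ] F tool [ 2.9  6.5 -0.1] z axis [ 2.0e-04  1.1e-03 -1.0e+00]
```

Call:
send_rows([
  [0.2,2.8,0,0,0,-0.02,1],
  [0,0,0,0,0,0,1],
])

```text
t: 14.98
ee_pos: [0.5545, -0.1035, 0.074]
ee_rot: [0.804, 0.595, 0.0, -0.001]
contact_force: [5.6, 0.4, 1.0]
grip_width: 0.0228
```

```bash
python3 - <<'E'
from h import *
tq()
E
```

```text
nutT 0.19 hingeT 0.01 Fy 5.3 Fx 2.0 Fz -1.1 Tz -0.47 turned 0.578
t 14.9833 tcp [ 0.5545 -0.1035  0.074 ] yaw 1.2733 sock [0.5901 0.0153 0.0546] F [5.6 0.4 1. ] T [ 0.34 -1.11 -0.47] w 0.0228
  corr tool mm [-0.16  0.16 -0.  ] F tool [ 2.   5.3 -1.1] z axis [-6.0e-04  1.1e-03 -1.0e+00]
```

Call:
send_rows([
  [0,0.7,0,0,0,0,1],
  [0,0,0,0,0,0,1],
])

```text
t: 15.15
ee_pos: [0.5546, -0.1036, 0.074]
ee_rot: [0.804, 0.594, -0.0, -0.001]
contact_force: [2.9, 1.3, 0.5]
grip_width: 0.0229
```

```bash
python3 - <<'E'
from h import *
tq()
E
```

```text
nutT -0.02 hingeT -0.1 Fy 2.4 Fx 2.1 Fz -0.5 Tz -0.31 turned 0.579
t 15.15 tcp [ 0.5546 -0.1036  0.074 ] yaw 1.273 sock [0.5902 0.0153 0.0545] F [2.9 1.3 0.5] T [ 0.54 -0.86 -0.31] w 0.0229
  corr tool mm [-0.15  0.02 -0.  ] F tool [ 2.1  2.4 -0.5] z axis [-0.0017  0.0013 -1.    ]
```

Call:
send_rows([
  [0.1,2.8,0,0,0,-0.02,1],
  [0,2.8,-0.2,0,0,-0.02,1],
  [0,0,0,0,0,0,1],
])

```text
t: 15.4
ee_pos: [0.5599, -0.1052, 0.074]
ee_rot: [0.791, 0.611, -0.001, -0.001]
contact_force: [1.4, 0.9, 1.2]
grip_width: 0.023
```

```bash
python3 - <<'E'
from h import *
tq()
E
```

```text
nutT -0.01 hingeT -0.05 Fy 1.2 Fx 1.3 Fz -1.2 Tz -0.15 turned 0.536
t 15.4 tcp [ 0.5599 -0.1052  0.074 ] yaw 1.3158 sock [0.5903 0.015  0.0544] F [1.4 0.9 1.2] T [ 0.67 -0.45 -0.15] w 0.023
  corr tool mm [ 0.1  -0.15  0.  ] F tool [ 1.3  1.2 -1.2] z axis [-0.0029  0.0012 -1.    ]
```

Call:
send_rows([
  [0,0,-1,0,0,0,1],
  [0,0,-2,0,0,0,1],
  [0,0,-2,0,0,0,1],
  [0,0,-2,0,0,0,1],
])

```text
t: 15.73
ee_pos: [0.5596, -0.105, 0.0809]
ee_rot: [0.792, 0.611, -0.001, -0.001]
contact_force: [2.7, 4.2, -3.9]
grip_width: 0.023
```

```bash
python3 - <<'E'
from h import *
tq()
E
```

```text
nutT 0.08 hingeT 0.02 Fy 1.6 Fx 4.7 Fz 3.9 Tz -0.12 turned 0.538
t 15.7333 tcp [ 0.5596 -0.105   0.0809] yaw 1.3141 sock [0.5903 0.0151 0.0613] F [ 2.7  4.2 -3.9] T [ 0.44 -0.39 -0.12] w 0.023
  corr tool mm [-0.04 -0.06  0.  ] F tool [4.7 1.6 3.9] z axis [-0.003   0.0013 -1.    ]
```

Call:
send_rows([
  [0.4,0.2,-3,0,0,0,1],
  [0,0,-3,0,0,0,1],
  [0,0,-4,0,0,0,1],
  [0,0,-4,0,0,0,1],
  [0,0,-4,0,0,0,1],
])

```text
t: 16.15
ee_pos: [0.5603, -0.1056, 0.0998]
ee_rot: [0.792, 0.611, -0.001, -0.0]
contact_force: [-0.3, -0.7, -2.8]
grip_width: 0.0233
```

```bash
python3 - <<'E'
from h import *
tq()
E
```

```text
nutT -0.04 hingeT -0.04 Fy -0.1 Fx -0.8 Fz 2.8 Tz -0.03 turned 0.538
t 16.15 tcp [ 0.5603 -0.1056  0.0998] yaw 1.314 sock [0.591  0.0146 0.0801] F [-0.3 -0.7 -2.8] T [-0.06  0.06 -0.03] w 0.0233
  corr tool mm [ 0.32 -0.9   0.  ] F tool [-0.8 -0.1  2.8] z axis [-1.7e-03 -1.0e-04 -1.0e+00]
```

Off the nut, no forces left. Lift clear, then look at the nut's state and the wrench in the hand.

Call:
send_rows([
  [0,0,-10,0,0,0,1],
  [0,0,-15,0,0,0,1],
  [0,0,-15,0,0,0,1],
  [0,0,-8,0,0,0,1],
  [0,0,0,0,0,0,1],
])

```text
t: 16.57
ee_pos: [0.5618, -0.1058, 0.1499]
ee_rot: [0.792, 0.611, 0.001, 0.001]
contact_force: [-0.6, 0.0, -2.1]
grip_width: 0.0231
```

```bash
python3 - <<'E'
from h import *
tq(); hinge('w15')
cv2.imwrite('pics/s6.png',arm.capture('side')[:,:,::-1]);crop(cv2.imread('pics/s6.png'),230,180,320,290,6,'pics/s6c.png')
plan([.56385,-.36518,.145],1.8235,grip=1)
E
```

```text
nutT -0.09 hingeT -0.07 Fy -0.6 Fx -0.2 Fz 2.1 Tz -0.02 turned 0.538
t 16.5667 tcp [ 0.5618 -0.1058  0.1499] yaw 1.3137 sock [0.5926 0.0144 0.1303] F [-0.6  0.  -2.1] T [-0.11  0.03 -0.02] w 0.0231
  corr tool mm [ 0.12 -2.49 -0.01] F tool [-0.2 -0.6  2.1] z axis [ 0.003 -0.001 -1.   ]
n 7 from [ 0.5605 -0.1053  0.1474] yaw 1.3137 t 16.6667
[[-35.8, 9.9, 0.3, -0.001, 0, -0.073, 1], [-36.4, 7.3, 0.3, 0, 0, -0.073, 1], [-36.8, 4.6, 0.3, 0, 0, -0.072, 1], [-37.1, 1.9, 0.3, 0, 0, -0.073, 1], [-37.1, -0.8, 0.3, 0, 0, -0.073, 1]]
[[-37.0, -3.5, 0.3, 0, 0, -0.073, 1], [-36.6, -6.2, 0.3, 0, 0, -0.073, 1]]
```

View pics/s6c.png

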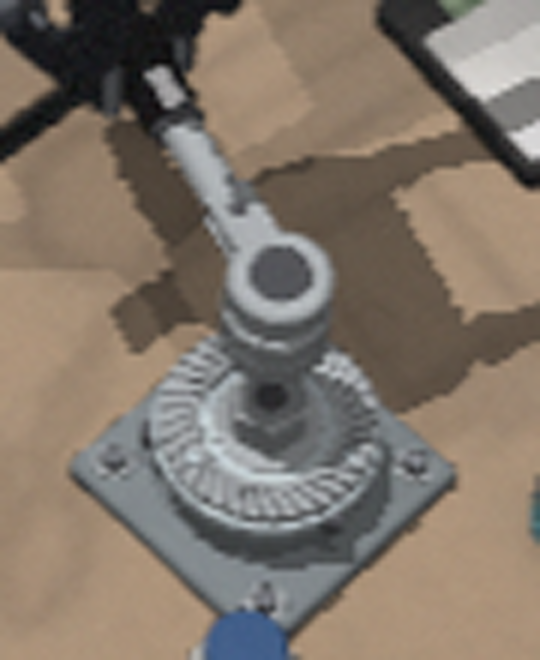

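View pics/w15c.png

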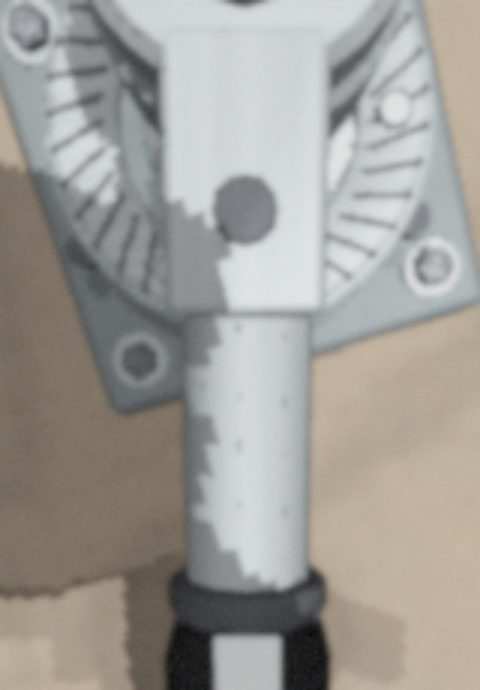

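Call:
send_rows([
  [-20,6,0,0,0,-0.04,1],
  [-36,9,0,0,0,-0.073,1],
  [-36.5,6.3,0,0,0,-0.073,1],
  [-36.8,3.8,0,0,0,-0.073,1],
  [-37,1.2,0,0,0,-0.073,1],
])

```text
t: 17.08
ee_pos: [0.5651, -0.2754, 0.1459]
ee_rot: [0.679, 0.734, -0.0, -0.002]
contact_force: [0.9, 0.1, -2.9]
grip_width: 0.0231
```

Call:
send_rows([
  [-37,-1.5,0,0,0,-0.073,1],
  [-30,-3,0,0,0,-0.063,1],
  [-16,-2,0,0,0,-0.04,1],
  [0,0,0,0,0,0,1],
  [0,0,0,0,0,0,1],
])

```text
t: 17.5
ee_pos: [0.5691, -0.3577, 0.1453]
ee_rot: [0.614, 0.789, 0.0, -0.002]
contact_force: [0.2, 0.2, -3.7]
grip_width: 0.0231
```

Call:
send_rows([
  [0,0,0,0,0,0,1],
  [0,0,0,0,0,0,1],
])

```text
t: 17.67
ee_pos: [0.57, -0.3558, 0.1467]
ee_rot: [0.613, 0.79, 0.0, -0.001]
contact_force: [0.3, 0.5, -3.1]
grip_width: 0.0232
```

```bash
python3 - <<'E'
from h import *
plan([.56385,-.36518,.11],1.8235,grip=1)
E
```

```text
n 2 from [ 0.57   -0.3558  0.1467] yaw 1.8225 t 17.6667
[[-3.8, -4.1, 18.3, -0.002, -0.002, 0, 1], [-3.8, -4.1, 18.3, 0, 0, -0.001, 1]]
```

Call:
send_rows([
  [-3.8,-4.1,10,-0.001,-0.002,-0.001,1],
  [-3.8,-4.1,18,0,0,0,1],
  [0,0,8,0,0,0,1],
  [0,0,0,0,0,0,1],
  [0,0,0,0,0,0,1],
])

```text
t: 18.08
ee_pos: [0.5637, -0.366, 0.1105]
ee_rot: [0.613, 0.79, -0.0, -0.0]
contact_force: [-0.3, 0.1, -2.7]
grip_width: 0.0235
```

Call:
send_rows([
  [0,0,0,0,0,0,1],
  [0,0,0,0,0,0,1],
  [0,0,0,0,0,0,1],
])

```text
t: 18.33
ee_pos: [0.5644, -0.3668, 0.1121]
ee_rot: [0.613, 0.79, -0.0, 0.001]
contact_force: [-0.7, 0.3, -2.5]
grip_width: 0.0231
```

```bash
python3 - <<'E'
from h import *
plan([.56385,-.36518,.085],1.8235,grip=1)
hinge('w16'); cv2.imwrite('pics/s7.png',arm.capture('side')[:,:,::-1]);crop(cv2.imread('pics/s7.png'),140,80,280,210,5,'pics/s7c.png')
E
```

```text
n 1 from [ 0.5644 -0.3668  0.1121] yaw 1.823 t 18.3333
[[1.8, -0.1, 27.1, 0.001, 0.002, 0, 1]]
```

View pics/w16.png

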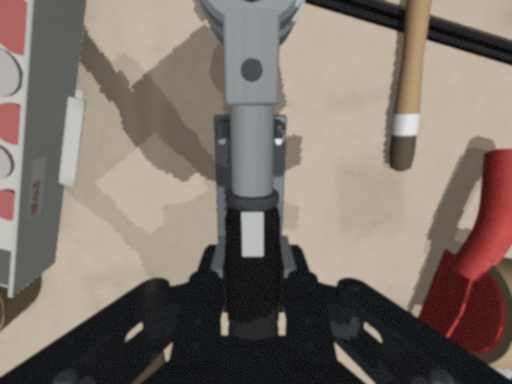

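View pics/s7c.png

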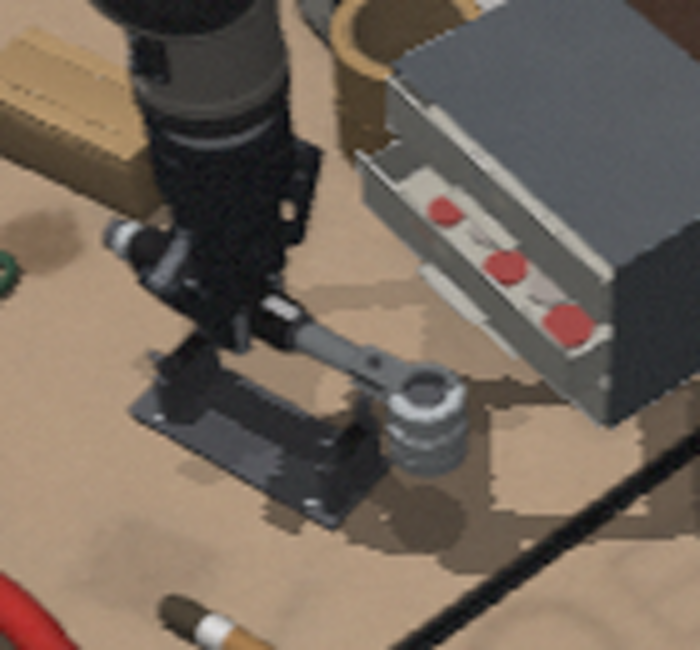

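Wrench sits square over the saddles (neck at column 251, rest at 216–286, same as at pick-up). Lower in steps.

Call:
send_rows([
  [1.5,0,10,0,0,0,1],
  [0,0,15,0,0,0,1],
  [0,0,10,0,0,0,1],
  [0,0,0,0,0,0,1],
  [0,0,0,0,0,0,1],
])

```text
t: 18.85
ee_pos: [0.5631, -0.3649, 0.0751]
ee_rot: [0.613, 0.79, -0.0, -0.001]
contact_force: [0.3, 0.3, -2.5]
grip_width: 0.0225
```

```bash
python3 - <<'E'
from h import *
tq();plan([.56385,-.36518,.042],1.8235,grip=1,step=8)
E
```

```text
nutT 0.05 hingeT 0.04 Fy 0.3 Fx 0.2 Fz 2.5 Tz 0.01 turned 0.029
t 18.85 tcp [ 0.5631 -0.3649  0.0751] yaw 1.8228 sock [ 0.5314 -0.245   0.0556] F [ 0.3  0.3 -2.5] T [-0.08 -0.07  0.01] w 0.0225
  corr tool mm [2.3725e+02 1.2183e+02 1.0000e-02] F tool [0.2 0.3 2.5] z axis [-1.4e-03  3.0e-04 -1.0e+00]
n 5 from [ 0.5631 -0.3649  0.0751] yaw 1.8228 t 18.85
[[-0.1, 0.1, 6.6, -0.001, -0.001, 0, 1], [-0.1, 0.1, 6.6, 0, 0, 0, 1], [-0.1, 0.1, 6.6, 0, 0, 0, 1], [-0.1, 0.1, 6.6, 0, 0, -0.001, 1], [-0.1, 0.1, 6.6, 0, 0, 0, 1]]
```

Call:
send_rows([
  [-0.1,0.1,7,0,0,0,1],
  [-0.1,0.1,7,0,0,0,1],
  [-0.1,0.1,7,0,0,0,1],
  [-0.1,0.1,5,0,0,0,1],
  [0,0,4,0,0,0,1],
])

```text
t: 19.27
ee_pos: [0.5638, -0.3654, 0.0451]
ee_rot: [0.613, 0.79, -0.0, -0.0]
contact_force: [-0.0, 0.2, -3.7]
grip_width: 0.0231
```

Call:
send_rows([
  [0,0,2.5,0,0,0,1],
  [0,0,1.5,0,0,0,1],
  [0,0,0,0,0,0,1],
])

```text
t: 19.52
ee_pos: [0.5639, -0.3656, 0.0418]
ee_rot: [0.613, 0.79, -0.0, 0.0]
contact_force: [-0.8, -0.3, -2.6]
grip_width: 0.023
```

```bash
python3 - <<'E'
from h import *
tq()
E
```

```text
nutT -0.11 hingeT -0.08 Fy -0.9 Fx -0.1 Fz 2.6 Tz 0.0 turned 0.029
t 19.5167 tcp [ 0.5639 -0.3656  0.0418] yaw 1.8227 sock [ 0.5322 -0.2457  0.0221] F [-0.8 -0.3 -2.6] T [-0.09  0.08  0.  ] w 0.023
  corr tool mm [ 2.3812e+02  1.2115e+02 -2.0000e-01] F tool [-0.1 -0.9  2.6] z axis [-1.e-04 -7.e-04 -1.e+00]
```

Call:
send_rows([
  [0,0,1,0,0,0,1],
  [0,0,0.7,0,0,0,1],
  [0,0,0.5,0,0,0,1],
  [0,0,0,0,0,0,1],
])

```text
t: 19.85
ee_pos: [0.5641, -0.3657, 0.0401]
ee_rot: [0.613, 0.79, -0.0, 0.001]
contact_force: [0.1, 0.0, -3.6]
grip_width: 0.0235
```

```bash
python3 - <<'E'
from h import *
tq()
E
```

```text
nutT -0.02 hingeT -0.03 Fy 0.1 Fx 0.0 Fz 3.6 Tz -0.04 turned 0.029
t 19.85 tcp [ 0.5641 -0.3657  0.0401] yaw 1.8228 sock [ 0.5324 -0.2459  0.0203] F [ 0.1  0.  -3.6] T [-0.18  0.06 -0.04] w 0.0235
  corr tool mm [238.33 121.03  -0.31] F tool [0.  0.1 3.6] z axis [ 5.0e-04 -1.3e-03 -1.0e+00]
```

Call:
send_rows([
  [0,0,0.5,0,0,0,1],
  [0,0,0.5,0,0,0,1],
  [0,0,0,0,0,0,1],
])

```text
t: 20.1
ee_pos: [0.5642, -0.3658, 0.0396]
ee_rot: [0.613, 0.79, -0.0, 0.001]
contact_force: [-1.8, 0.3, 2.5]
grip_width: 0.0232
```

```bash
python3 - <<'E'
from h import *
tq()
E
```

```text
nutT -0.28 hingeT -0.22 Fy -1.7 Fx 0.7 Fz -2.5 Tz -0.07 turned 0.029
t 20.1 tcp [ 0.5642 -0.3658  0.0396] yaw 1.8228 sock [ 0.5325 -0.246   0.0198] F [-1.8  0.3  2.5] T [ 0.04  0.39 -0.07] w 0.0232
  corr tool mm [238.43 120.98  -0.35] F tool [ 0.7 -1.7 -2.5] z axis [ 8.0e-04 -1.5e-03 -1.0e+00]
```

Call:
send_rows([
  [0,0,0,0,0,0,0.6],
  [0,0,0,0,0,0,0.4],
  [0,0,0,0,0,0,0.2],
  [0,0,0,0,0,0,0],
  [0,0,0,0,0,0,0],
])

```text
t: 20.52
ee_pos: [0.5642, -0.3656, 0.0389]
ee_rot: [0.613, 0.79, -0.0, 0.001]
contact_force: [-0.4, 0.1, 0.1]
grip_width: 0.0802
```

Call:
send_rows([
  [0,0,0,0,0,0,0],
  [0,0,0,0,0,0,0],
  [0,0,0,0,0,0,0],
  [0,0,0,0,0,0,0],
])

```text
t: 20.85
ee_pos: [0.5641, -0.3656, 0.0389]
ee_rot: [0.613, 0.79, -0.0, 0.0]
contact_force: [-0.0, 0.3, -0.0]
grip_width: 0.0854
```

```bash
python3 - <<'E'
from h import *
tq(); hinge('w17')
E
```

```text
nutT 0.02 hingeT 0.02 Fy 0.1 Fx 0.3 Fz 0.0 Tz 0.01 turned 0.029
t 20.85 tcp [ 0.5641 -0.3656  0.0389] yaw 1.8229 sock [ 0.5324 -0.2458  0.0192] F [-0.   0.3 -0. ] T [-0.03  0.03  0.01] w 0.0854
  corr tool mm [238.19 121.06  -0.25] F tool [0.3 0.1 0. ] z axis [ 3.e-04 -1.e-03 -1.e+00]
```

View pics/w17.png

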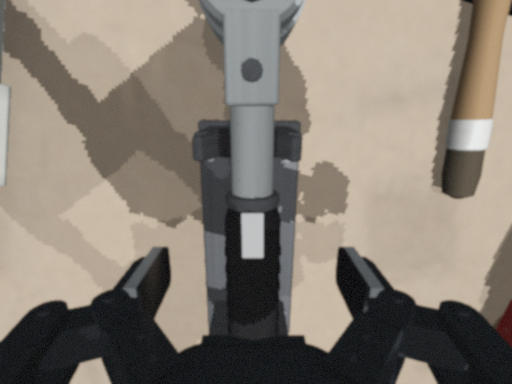

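Call:
send_rows([
  [0,0,-15,0,0,0,0],
  [0,0,-25,0,0,0,0],
  [0,0,-35,0,0,0,0],
  [0,0,-35,0,0,0,0],
  [0,0,-25,0,0,0,0],
])

```text
t: 21.32
ee_pos: [0.5646, -0.3659, 0.1774]
ee_rot: [0.613, 0.79, -0.0, 0.002]
contact_force: [0.0, -0.3, -0.3]
grip_width: 0.0853
```

```bash
python3 - <<'E'
from h import *
plan([.578,-.125,.18],1.83)
E
```

```text
n 7 from [ 0.5646 -0.3659  0.1774] yaw 1.8228 t 21.3167
[[32.9, 10.4, -0.5, 0.002, 0.004, -0.001, 0], [32.8, 10.5, -0.4, 0, 0, -0.001, 0], [32.8, 10.5, -0.4, 0, 0, -0.001, 0], [32.8, 10.5, -0.4, 0, 0, -0.001, 0], [32.8, 10.6, -0.4, 0, 0, -0.001, 0]]
[[32.8, 10.6, -0.4, 0, 0, -0.001, 0], [32.8, 10.6, -0.4, 0, 0, -0.001, 0]]
```

Call:
send_rows([
  [32.8,10.4,0,0,0,0,0],
  [32.8,10.5,0,0,0,0,0],
  [32.8,10.5,0,0,0,0,0],
  [32.8,10.5,0,0,0,0,0],
  [32.8,10.5,0,0,0,0,0],
])

```text
t: 21.73
ee_pos: [0.5737, -0.1921, 0.1739]
ee_rot: [0.613, 0.79, -0.0, 0.001]
contact_force: [1.4, -0.0, -0.2]
grip_width: 0.0852
```

Call:
send_rows([
  [32.8,10.5,0,0,0,0,0],
  [32.8,10.5,0,0,0,0,0],
  [0,0,0,0,0,0,0],
  [0,0,0,0,0,0,0],
])

```text
t: 22.07
ee_pos: [0.578, -0.1231, 0.174]
ee_rot: [0.611, 0.791, -0.0, 0.001]
contact_force: [-0.2, -1.1, 0.1]
grip_width: 0.0854
```

```bash
python3 - <<'E'
from h import *
import pickle
p=arm.camera_params('wrist'); im=arm.capture('wrist')[:,:,::-1]; cv2.imwrite('pics/w18.png',im); pickle.dump(p,open('w18.pkl','wb'))
u=proj(p,[.5902,.0151,.0795]); print(u); x=int(u[0]);y=max(int(u[1]),40)
cv2.imwrite('pics/w18c.png',cv2.resize(im[y-40:y+40,x-40:x+40],None,fx=7,fy=7,interpolation=cv2.INTER_CUBIC)); print(x-40,y-40)
cv2.imwrite('pics/s8.png',arm.capture('side')[:,:,::-1])
t=arm.capture('top')[:,:,::-1]; cv2.imwrite('pics/t8.png',t)
E
```

```text
[316.15758329  30.85251585]
276 0
```

View pics/w18c.png

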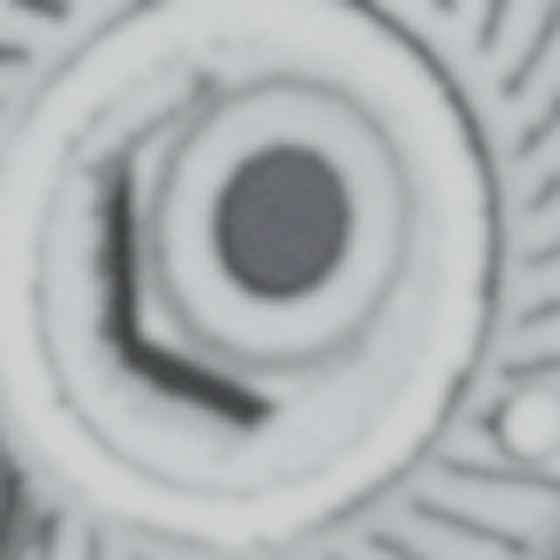

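View pics/s8.png

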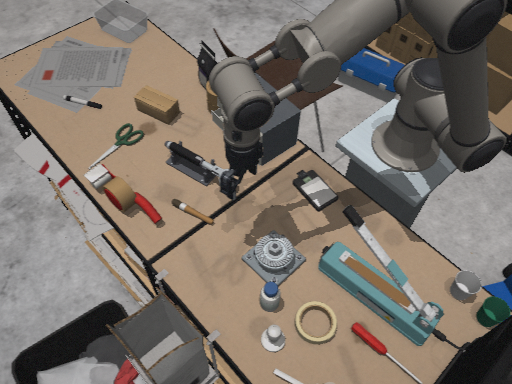

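```bash
python3 - <<'E'
from h import *
import pickle
p=pickle.load(open('w18.pkl','rb'))
f=lambda x,y,z:onz(p,276+x/7-.5,y/7-.5,z)
for n,a,b,z in [('leftfoot',(113,340),(105,175),.056),('lefttop',(140,330),(130,165),.077),('rightfoot',(125,360),(250,425),.056),('righttop',(145,335),(270,400),.077)]:
    A=f(*a,z);B=f(*b,z);d=B-A
    print(n,np.linalg.norm(d).round(4),((np.degrees(np.arctan2(d[1],d[0]))+90)%60).round(1))
E
```

```text
leftfoot 0.0172 20.0
lefttop 0.0158 21.0
rightfoot 0.0167 19.9
righttop 0.0154 20.0
```

```bash
python3 - <<'E'
from h import *
crop(cv2.imread('pics/s8.png'),150,120,250,200,7,'pics/s8c.png')
E
```

```text
(no output)
```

View pics/s8c.png

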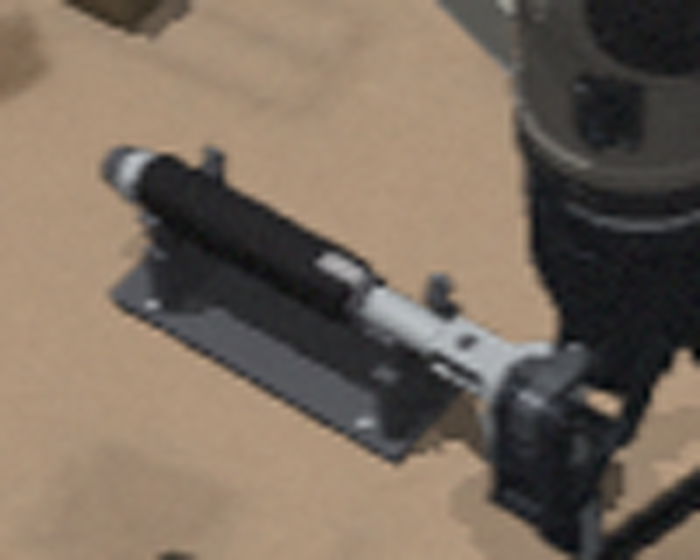

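The wrench lies in its rest as it did at the start: tail at (130,170) in the crop against (135,165), pin at (465,342) against (468,340). The gripper only blocks the view of the socket; it is well above the bench (TCP 174 mm).

```bash
python3 - <<'E'
from workcell import arm
print(arm.get_obs()['t'], arm.hand_in())
E
```

```text
the job is handed in; nothing more can be done
22.2167 None
```

I tightened the nut with the click wrench until the handle broke over, then lifted the wrench off and laid it back in its rest. The job was handed in at 22.2 s.

- **Fit:** The socket slid down over the nut without resistance. The rim met the washer at about 54.7 mm measured, against 55 mm expected.
- **Turning:** The nut ran at about 0.25–0.4 N m, then the torque jumped to about 1.1–1.2 N m. The hinge then opened while the torque fell. I stopped at about 0.12–0.13 rad, measured from the wrist picture; the wanted range was 0.09 to 0.21.
- **Taking it off:** I eased the handle back until the hinge was straight and the torque was about zero, then lifted. No counter-clockwise torque on the nut stood out from the sensor noise of about 0.1 N m.
- **Laying back:** The wrench sits where I picked it up, within about 1 mm. The last side view shows it there, with the gripper hiding the socket end. The gripper was open and touching nothing, and the bystanders were not touched.

**One check disagreed:** the nut's final angle in the picture shows 26° of clockwise turn, about 5° less than the handle travel under full load suggests. The torque fell off gradually as I backed out, reaching zero at an angle that matches the picture within 2°. I therefore take the difference as the tight joint springing back rather than the nut loosening, but I did not test that separately. The break-over torque also read about 0.9 N m against the stated 0.95, within sensor noise.

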